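# Hang the wash pail on the spring hook

### The arm

A 6-joint arm with a two-finger parallel gripper is mounted at the origin on the work surface. World frame = base frame: x ahead of the robot, y to its left, z up, the work surface at z = 0. Lengths are in m, angles in rad, forces in N, time in s.
With the tool pointing down it reaches from about 0.225 to 0.725 m from the base axis. Payload 3.1 kg.
Tool frame: the origin (TCP) lies at the very end of the fingers, on their centre line; the grasp point (between the pads) lies 19 mm behind it (ctrl.tcp_to_grasp is the distance from the TCP to the grasp point, in m); z points along the fingers, y is the direction in which the jaws open and shut (so a half turn about z gives the same grasp; the last joint's range is limited). The gripper opens to 85 mm and grips with 20 to 120 N. Pads are 22 mm wide; open, the fingers measure 114 mm over their backs; the gripper's body (76 mm by 85 mm) begins 54 mm behind the grasp point. The pads swing forward as they close: fully open they stand 13 mm farther back than shut.
Start: joints at [1.026, 0.048, 0.099, 1.622, 0, 1.443], TCP at [0.213, 0.48, 0.231] pointing down, gripper open.
Joint ranges: [-2.91, 2.91], [-0.99, 1.94], [-1.21, 1.42], [-2.12, 2.29], [-1.49, 1.47], [-3.14, 3.14]. Speed limits (rad/s): [2.79, 2.79, 3.14, 3.14, 3.14, 3.14].

### API

Orientations are given as a rotation vector (axis times angle).
In Python, from cell import ctrl gives the robot as it stands.
- The arm moves only by the tool send_rows, never from a script. Its argument "series" is a list of rows, each an object with "offset": the shift along the tool's x, y, z in mm, a list of three; "rotation": the turn, a rotation vector about the tool's x, y, z in degrees, a list of three. A call has 1 to 5 rows; each row shifts and turns the commanded pose from where the row before left it, along the tool's axes as they then stand; what a row does not reach is not made up. A row lasts 1/12 s, in which the tool goes at most 41.7 mm and 7.16 degrees, less where a joint would pass 70% of its speed; a pose out of reach is approached as far as the arm can. A call with a gripper value outside its range is refused whole. "claw" is the opening, from 0 (shut) to 1 (fully open), set as the call begins (left out, the last holds). The fingers move at their own pace and stop on an object; "force" is the grip in N (left out, the last holds). Time passes only in rows, so rows that do not move let the fingers close. It gives the time, the measured TCP pose, the force and the opening at its end, in the units of the state.
- ctrl.sense(): the state, without advancing time (a new reading comes with each control period).
- ctrl.get_image(name): name is "side" or "top" or "wrist"; returns a dict with "frame" (480x640x3 uint8, red, green, blue), "depth" (480x640 float32, m along the optical axis (not along the pixel's ray), 0 where there is no reading), "intrinsics" (3x3 intrinsics, pixels), "rvec" (rotation vector, rad) and "tvec" (3), from world to camera coordinates, as OpenCV has them. Camera axes: x right, y down, z forward; pixel columns grow to the right and rows downward; lengths in m; the calibration is good to about 2 mm. A picture is of the moment at which its call begins.
- ctrl.finish_job(): hands the job in, once; it reports no verdict.
The state is a dict: "time": time; "joint_positions": joint angles; "joint_velocities": joint speeds; "joint_torque": joint torques, N m; "position": TCP position; "tcp_rot": TCP orientation; "ft_force": force on the tool from outside, world axes, zero at the start; "torque": the same for the moment, N m; "gripper_width": finger opening in m.
Only numpy, scipy, OpenCV 4.12 (cv2) and the standard library are available. Lean on these libraries where they do the work, as an engineer would, in place of code of your own. Each camera call takes 0.05 s, during which the arm holds its last target.

### The job

Swing the pail's flat-lying wire bail upright while the pail stays standing on the table, then lift the pail by it and hang it on the stand: bring the bail over the hook's tip, let its top bar down into the open mouth and slide it under the guard finger, fully home against the back of the hook. Be gentle with the stand (never more than 15 N on it), keep the pail upright, leave the other things alone, and let go with the pail hanging quietly.

Things in the scene. Friction and masses are not known exactly. Their poses are not given: they have to be found in the camera images.
- pail: Open aluminium pail, 85 mm tall, 90 mm across at the rim, 72 mm at the foot, loose on the table, 0.23 to 0.46 kg. Origin: centre of its underside, z up. The bail turns in two ears outside the rim; the hinge axis is the pail's y axis at height 75 mm.
- bail (a joint): Angle of the bail about its hinge (rad): 0 = flat, pointing along the pail's +x at height 75 mm (a stop in the ears keeps it there), 1.57 = upright, 3.14 = flat to the other side. Light friction: it stays by itself when left within 0.7 rad of upright. Held by its two swivel buttons it turns freely in the fingers; a pinched wire does not, and would drag the light pail along.
- bail_bar (a point): Middle of the bail's top bar, 105 mm from the hinge; x from hinge to bar, y along the bar. The bail is a U of 6 mm wire: legs 104 mm apart at the hinge draw in, 25 to 55 mm from it, to a neck of parallel legs 44 mm apart that ends at the bar. A black swivel button, 16 mm round, 6 mm thick, sits outside each neck leg 90 mm from the hinge (60 mm over both faces): hold the bail there; the bar stays free.
- stand: Fixed stand. Origin on the table under the hook's seat, z up; base plate x -30 to 130 mm, y +-60 mm, 12 mm thick; post at x = +85 mm. The hook lies in the plane y = 0 and opens to -x: it must enter the bail's loop from there, under the bar. Its height is NOT reported: the arm's axis at the seat may be 205 to 245 mm above the table; find it by feel. Never more than 15 N on it.
- mouth_foot (a point): Point on the table under the middle of the hook's mouth (stand x = -53 mm), axes as the stand. The mouth is open above, from x = -37 mm (end of guard finger) to -70 mm (upturned tip of the arm, 26 mm above the seat's axis). Let the bar down here onto the arm (a bar resting here has its centre 12 mm above the arm's axis at the seat), then slide it to +x.
- seat_foot (a point): Point on the table under the home place of the bar (stand x = 0), axes as the stand. There the bar (centre 7 mm above the arm's axis) touches the hook's back, an upright bar at x = +7 mm. The guard finger, 8 mm wide, goes from the back to x = -37 mm over the seat, 16 mm clear above the arm; its top, the highest part of the hook, is 31 mm above the arm's axis at the seat.
- hook_arm (a joint): How far the hook's sprung lower arm is pressed down (m): about 0 unloaded, 1 mm per newton, rigid stop at 10 mm. The 8 mm thick arm runs from the back of the hook to -x, rising 5 mm by x = -57 mm, then turns up to its tip. Guard finger, back and post are not sprung.
- tube_tray: Bystander: black tray of paint tubes, 120 x 200 x 22 mm, origin centre of underside. Leave alone.
- paint_pot: Bystander: small paint pot, 40 mm across and 40 mm tall, origin centre of underside. Leave alone.
- varnish_jar: Bystander: varnish jar, 48 mm across and 60 mm tall, origin centre of underside. Leave alone.
There are look-alikes about, which are no part of the job. There is more than one size of the pail; the job needs the smallest. Of the things shaped like the stand, the dark steel one is meant.

How it is judged:
On the way:
1. the bail is swung upright (within 0.25 rad) while the pail still stands on the table (value of joint bail between 1.32 and 1.82 rad and height (world z) of pail below 0.006 m and angle between pail's own z axis and vertical below 0.1 rad), for 0.2 s.
At the end, for the whole second after the job is handed in: The pail hangs free of the table by its bail's top bar on the sprung arm (arm pressed down more than 1.2 mm by it), the bar home under the guard within 8 mm of the back of the hook and within 15 mm of centre; the pail is upright within 0.3 rad, slower than 60 mm/s and released (x of bail_bar in the frame of stand between -0.008 and 0.006 m and y of bail_bar in the frame of stand between -0.015 and 0.015 m and value of joint hook_arm above 0.0012 m and height (world z) of pail above 0.015 m and contact force between pail and stand above 1 N and angle between pail's own z axis and vertical below 0.3 rad and linear speed of pail below 0.06 m/s); the robot touches nothing.
It fails at once if more than 15 N on the stand or its hook (contact force between stand and anything else above 15 N).
It fails at once if the pail is tipped more than 0.6 rad (angle between pail's own z axis and vertical above 0.6 rad).
It fails at once if the tube tray is moved more than 20 mm (distance of tube_tray from where it was at the start of the episode above 0.02 m).
It fails at once if the paint pot is moved more than 20 mm (distance of paint_pot from where it was at the start of the episode above 0.02 m).
It fails at once if the varnish jar is moved more than 20 mm (distance of varnish_jar from where it was at the start of the episode above 0.02 m).
It also fails if it takes over 72 s, if anything falls off the work surface, if the arm or the gripper's body presses on something with over 40 N, if the wrist force passes 120 N, or if a joint passes its speed limit or range.

## Working session

There is one attempt and no reset: what is moved stays moved. The work goes in short steps, Python scripts to look and compute and a tool call to move; the robot and the scene stay as the last step left them, time stands still between calls to the robot, and variables do not carry over. Pictures are saved under pics/ and viewed, and the job is handed in when it is done.

Besides the shell and the picture viewer there is one more tool, called after "Call:" as a command line: name --argument value ..., lists and objects as JSON in quotes. send_rows: Moves the arm, as the interface text tells. Its arguments: {"type":"object","properties":{"series":{"type":"array","items":{"type":"object","properties":{"offset":{"type":"array","items":{"type":"number"}},"rotation":{"type":"array","items":{"type":"number"}}}}},"claw":{"type":"number"},"force":{"type":"number"}},"required":["series"]}

```bash
ls; mkdir -p pics; python3 - <<'E'
from cell import ctrl
import cv2,numpy as np
s=ctrl.sense();print({k:np.round(v,3) for k,v in s.items()},ctrl.tcp_to_grasp)
for n in["side","top","wrist"]:
    d=ctrl.get_image(n);cv2.imwrite(f"pics/{n}0.png",d["frame"][:,:,::-1])
    np.savez(f"{n}0.npz",**d)
    R=cv2.Rodrigues(d["rvec"])[0];print(n,"cam",-R.T@np.ravel(d["tvec"]),R[2],d["intrinsics"][0])
E
```

```text
pics
{'time': np.float64(0.0), 'joint_positions': array([1.026, 0.049, 0.098, 1.622, 0.   , 1.443]), 'joint_velocities': array([-0.001, -0.   , -0.002, -0.   , -0.001, -0.002]), 'joint_torque': array([-0.0000e+00, -3.3879e+01,  3.2001e+01,  2.0000e-02, -0.0000e+00,
        0.0000e+00]), 'position': array([0.212, 0.48 , 0.23 ]), 'tcp_rot': array([-0.65 , -3.073,  0.004]), 'ft_force': array([0.154, 0.674, 0.004]), 'torque': array([ 0.027, -0.02 , -0.007]), 'gripper_width': np.float64(0.086)} 0.0187
side cam [0.29075098 0.87732044 1.00139789] [ 0.15854965 -0.70587755 -0.69036143] [583.4703572    0.         313.06797459]
top cam [0.32501506 0.00477442 1.09886479] [ 1.79025448e-01 -4.45093632e-05 -9.83844442e-01] [447.7544673    0.         318.04850136]
wrist cam [0.14751006 0.50741428 0.37314427] [ 0.25407746 -0.11426364 -0.96041057] [345.26312743   0.         318.46549379]
```

View pics/side0.png

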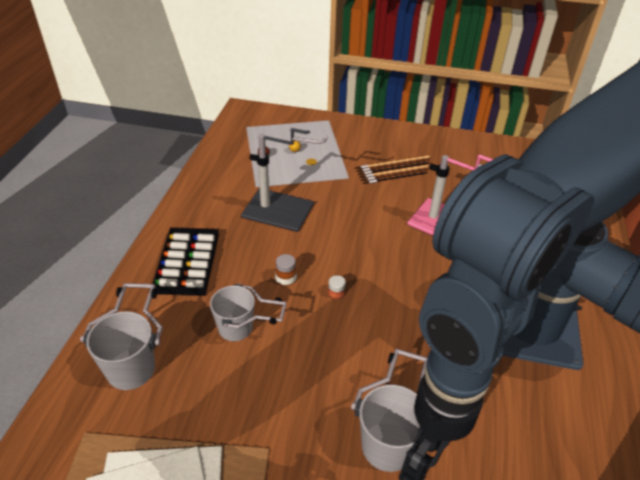

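View pics/top0.png

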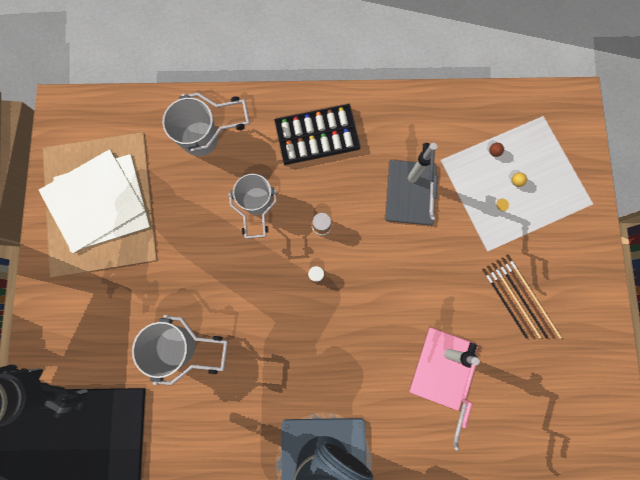

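View pics/wrist0.png

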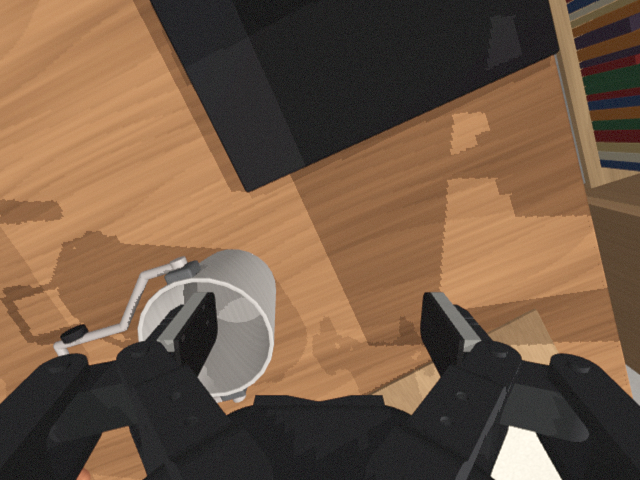

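Pail candidates (top view): (190,120) large, (252,193) small, (160,350) large. Stand candidates: dark (411,190), pink (445,370). I choose the pail at (252,193) and the dark stand at (411,190), and check both in a close crop.

```bash
cat > h.py <<'E'
import numpy as np,cv2
from cell import ctrl
def load(n): return dict(np.load(n))
def cam(d):
    R=cv2.Rodrigues(d["rvec"])[0]; return R,-R.T@np.ravel(d["tvec"]),d["intrinsics"]
def ray(d,u,v):
    R,c,K=cam(d); return c,R.T@np.linalg.inv(K)@np.array([u,v,1.])
def onz(d,u,v,z):
    c,r=ray(d,u,v); return c+r*(z-c[2])/r[2]
def cloud(d):
    R,c,K=cam(d); v,u=np.mgrid[:480,:640]
    D=d["depth"]; P=np.stack([(u-K[0,2])/K[0,0]*D,(v-K[1,2])/K[1,1]*D,D],-1)
    W=P@R+c; W[D==0]=np.nan; return W
def proj(d,p): return cv2.projectPoints(np.atleast_2d(np.float64(p)),np.float64(d["rvec"]),np.float64(d["tvec"]),d["intrinsics"],None)[0].reshape(-1,2)
def tri(d1,p1,d2,p2):
    c1,r1=ray(d1,*p1);c2,r2=ray(d2,*p2)
    A=np.stack([r1,-r2],1);t=np.linalg.lstsq(A,c2-c1,rcond=None)[0]
    a=c1+t[0]*r1;b=c2+t[1]*r2;return (a+b)/2,np.linalg.norm(a-b)
E
python3 - <<'E'
from h import *
t=load("top0.npz");s=load("side0.npz")
a=cv2.resize(t["frame"][160:260,210:350],None,fx=5.6,fy=5.6,interpolation=2)[:,:,::-1];cv2.imwrite("pics/c1.png",a[:560,:784])
a=cv2.resize(t["frame"][130:240,370:510],None,fx=5.4,fy=5.4,interpolation=2)[:,:,::-1];cv2.imwrite("pics/c2.png",a)
a=cv2.resize(s["frame"][110:240,220:360],None,fx=4.6,fy=4.6,interpolation=2)[:,:,::-1];cv2.imwrite("pics/c3.png",a)
a=cv2.resize(s["frame"][260:360,190:310],None,fx=6,fy=6,interpolation=2)[:,:,::-1];cv2.imwrite("pics/c4.png",a)
E
```

```text
(no output)
```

View pics/c1.png

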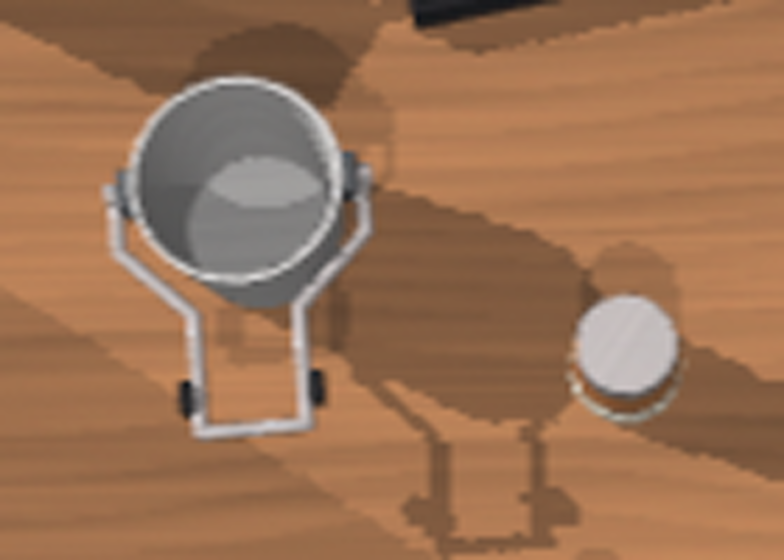

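View pics/c2.png

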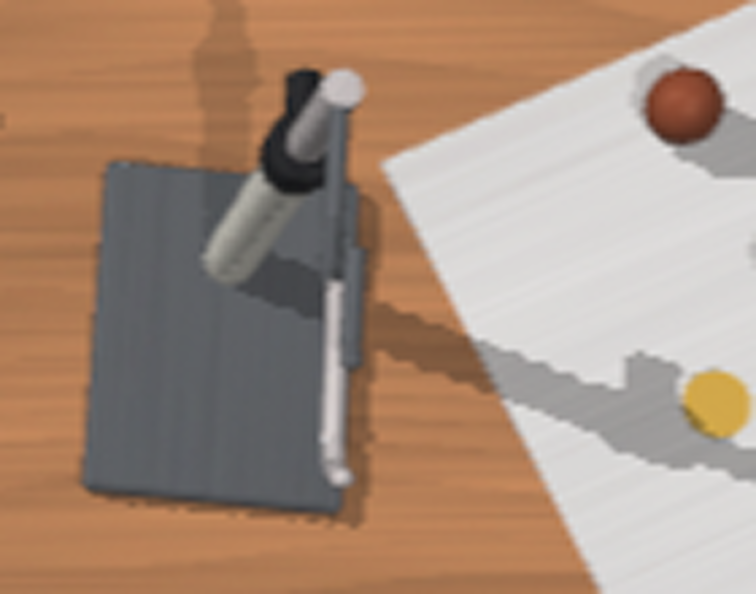

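View pics/c3.png

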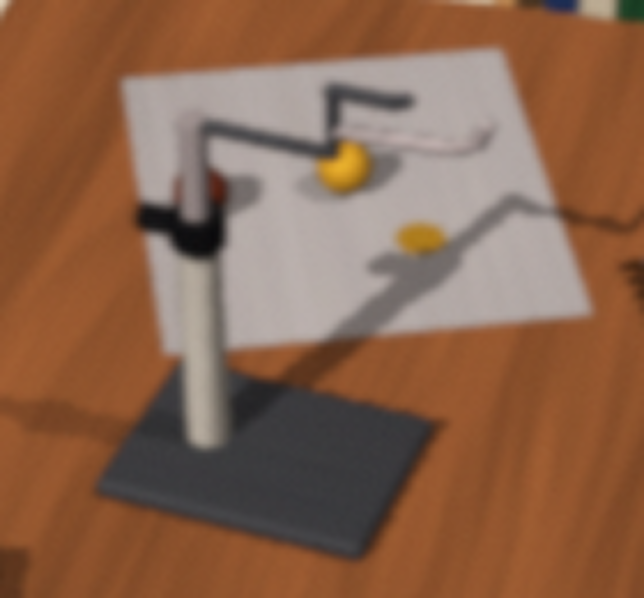

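View pics/c4.png

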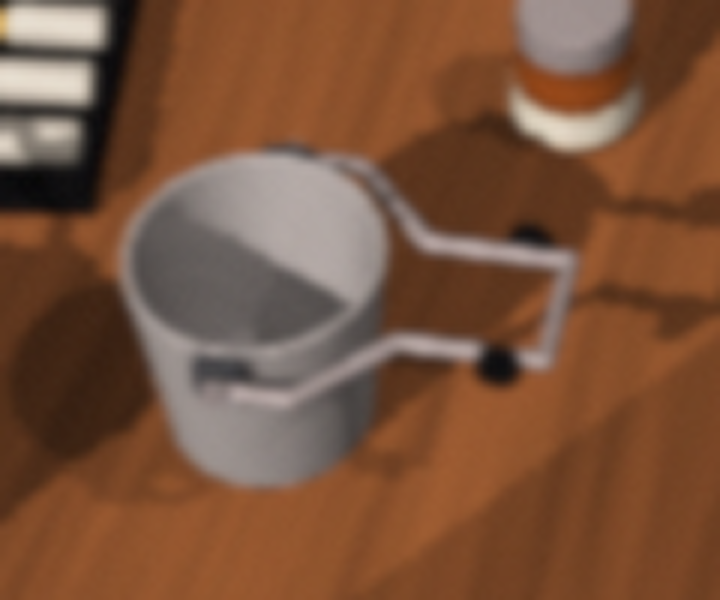

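```bash
python3 - <<'E'
from h import *
np.set_printoptions(precision=4,suppress=True)
t=load("top0.npz");s=load("side0.npz")
W=cloud(t);print(np.nanmin(W[...,2]),np.nanmedian(W[300:400,260:280,2]))
# rim ellipse: bright/depth mask of small pail
f=lambda x,y,k,ox,oy:(ox+x/k,oy+y/k)
# rim left/right/top/bottom crop1
for n,p in dict(rl=(131,185),rr=(344,180),rt=(237,77),rb=(237,280)).items():
    u,v=f(*p,5.6,210,160); print(n,onz(t,u,v,.085))
for n,p,z in [("earL",(117,190),.075),("earR",(360,178),.075),("barL",(200,431),.075),("barR",(308,424),.075),("butL",(187,398),.075),("butR",(317,387),.075)]:
    u,v=f(*p,5.6,210,160); q=onz(t,u,v,z); print(n,(round(u),round(v)),q, W[int(round(v)),int(round(u))])
# stand base corners crop2
for n,p in dict(tl=(110,164),bl=(87,487),br=(338,511),tr=(357,185)).items():
    u,v=f(*p,5.4,370,130); print(n,onz(t,u,v,.012))
# side corners
for n,p in dict(a=(97,490),b=(360,557),c=(438,425)).items():
    u,v=f(*p,4.6,220,110); print("side",n,onz(s,u,v,.012))
T=lambda p:f(*p,5.4,370,130); S=lambda p:f(*p,4.6,220,110)
for n,p,q in [("posttop",(343,88),(193,118)),("tip",(343,478),(488,127)),("guardend",(334,283),(410,101)),("butL?",None,None)]:
    if p: print(n,tri(t,T(p),s,S(q)))
B=lambda p:f(*p,5.6,210,160);C=lambda p:f(*p,6,190,260)
print("barL",tri(t,B((200,431)),s,C((548,360))),"barR",tri(t,B((308,424)),s,C((572,260))))
for nm,c in [("jar",(322,222)),("pot",(316,273))]: print(nm,W[c[1],c[0]],onz(t,*c,.05))
E
```

```text
-0.7725721955101408 0.0006571180754708639
rl [0.6154 0.2018 0.085 ]
rr [0.6164 0.1127 0.085 ]
rt [0.662  0.1581 0.085 ]
rb [0.574  0.1569 0.085 ]
earL (231, 194) [0.6162 0.2096 0.075 ] [0.6126 0.207  0.0871]
earR (274, 192) [0.6201 0.107  0.075 ] [0.6179 0.1071 0.0807]
barL (246, 237) [0.5122 0.1729 0.075 ] [0.5114 0.1716 0.079 ]
barR (265, 236) [0.5146 0.1281 0.075 ] [0.5136 0.1278 0.077 ]
butL (243, 231) [0.5263 0.1785 0.075 ] [0.5252 0.1783 0.0816]
butR (267, 229) [0.5302 0.1244 0.075 ] [0.5285 0.1224 0.0845]
tl [ 0.7171 -0.1818  0.012 ]
bl [ 0.5615 -0.1648  0.012 ]
br [ 0.5488 -0.2794  0.012 ]
tr [ 0.7052 -0.2975  0.012 ]
side a [ 0.716  -0.1719  0.012 ]
side b [ 0.5608 -0.1548  0.012 ]
side c [ 0.5452 -0.2733  0.012 ]
posttop (array([ 0.6699, -0.2358,  0.223 ]), np.float64(0.0006076760410291894))
tip (array([ 0.5108, -0.2183,  0.2554]), np.float64(0.00026569641063920645))
guardend (array([ 0.5636, -0.2148,  0.2699]), np.float64(0.028597416232785118))
barL (array([0.5118, 0.1729, 0.0744]), np.float64(0.0010860869230958083)) barR (array([0.5151, 0.1283, 0.0734]), np.float64(0.00030470962538057075))
jar [ 0.5487 -0.0051  0.0599] [ 0.5508 -0.0052  0.05  ]
pot [0.4297 0.0107 0.0397] [0.4287 0.0106 0.05  ]
```

```bash
python3 - <<'E'
from h import *
np.set_printoptions(precision=4,suppress=True)
t=load("top0.npz");s=load("side0.npz")
O=np.array([.5835,-.2254]);a=-.111;ex=np.array([np.cos(a),np.sin(a)]);ey=np.array([-ex[1],ex[0]])
# in side view: intersect rays with hook plane y_stand=0 -> (x_st,z)
def hookplane(d,u,v):
    c,r=ray(d,u,v); l=((O-c[:2])@ey)/(r[:2]@ey); p=c+l*r; return (p[:2]-O)@ex*1e3,p[2]*1e3
for n,p in dict(tiptop=(488,123),guardend_top=(412,96),guardend_bot=(410,106),back_top=(332,85),backlow=(335,157),armseat=(345,130),armlow=(460,145),posttop=(193,108),rail=(215,127)).items():
    print(n,np.round(hookplane(s,220+p[0]/4.6,110+p[1]/4.6),1))
W=cloud(t)
for p in [(343,478),(334,440),(334,400),(334,350),(336,300),(336,270),(336,240),(338,200),(338,150),(338,120),(343,88)]:
    u,v=370+p[0]/5.4,130+p[1]/5.4; w=W[int(round(v)),int(round(u))]; print(p,w,(w[:2]-O)@ex,(w[:2]-O)@ey)
W=cloud(s)
for p in [(193,118),(230,130),(300,146),(332,90),(335,120),(370,97),(405,101),(380,134),(440,145),(470,145),(488,128)]:
    u,v=220+p[0]/4.6,110+p[1]/4.6; w=W[int(round(v)),int(round(u))]; print("s",p,w,(w[:2]-O)@ex,(w[:2]-O)@ey)
E
```

```text
tiptop [-73.1 258.4]
guardend_top [-33.3 264.7]
guardend_bot [-32.3 258.6]
back_top [  9.1 261.2]
backlow [  8.  218.6]
armseat [  2.4 236.2]
armlow [-58.9 242. ]
posttop [ 86.  229.7]
rail [ 74.2 220.9]
(343, 478) [ 0.5084 -0.2176  0.2611] -0.07545841716987055 -0.0005770001666196602
(334, 440) [ 0.5277 -0.2185  0.2465] -0.05624052713150603 0.000647846268097678
(334, 400) [ 0.5425 -0.2201  0.2436] -0.04133872340848649 0.0007142244031124403
(334, 350) [ 0.5615 -0.2219  0.241 ] -0.022256438920230163 0.0010728801043743547
(336, 300) [ 0.5801 -0.2231  0.2405] -0.003623524362682776 0.0019415918670677588
(336, 270) [ 0.5914 -0.2228  0.2442] 0.0075360407018903045 0.0034415982034508583
(336, 240) [ 0.6091 -0.2279  0.2279] 0.025724883831386217 0.0003528634024595822
(338, 200) [ 0.6242 -0.231   0.227 ] 0.04108970438836487 -0.0010893295447950576
(338, 150) [ 0.6443 -0.2328  0.2247] 0.061206690978703716 -0.0006008001139210238
(338, 120) [ 0.6562 -0.2328  0.2273] 0.07309068604858736 0.000665791765986722
(343, 88) [ 0.6703 -0.2364  0.2244] 0.0874700463036355 -0.0013608125501692724
s (193, 118) [ 0
[... 174 characters left out ...]
6  0.2246] 0.024970972686282705 0.006570975274796214
s (332, 90) [ 0.5912 -0.2198  0.2615] 0.0070373853573466455 0.006432705588167845
s (335, 120) [ 0.5904 -0.225   0.2421] 0.006845862108590723 0.001167059029121616
s (370, 97) [ 0.5714 -0.2161  0.2644] -0.013045332574170608 0.007886340113377644
s (405, 101) [ 0.5521 -0.2135  0.2666] -0.03252942100268158 0.008304795324264017
s (380, 134) [ 0.5647 -0.2173  0.2432] -0.01963146092504461 0.005966486593137978
s (440, 145) [ 0.5339 -0.217   0.2405] -0.05026274389955759 0.002894966336181144
s (470, 145) [ 0.5195 -0.2154  0.2439] -0.06469310029654654 0.002813814145459539
s (488, 128) [ 0.5104 -0.215   0.2565] -0.07375975911382733 0.002255091328485764
```

```bash
cat >> h.py <<'E'
from scipy.spatial.transform import Rotation as Ro
def go(pos,yawdeg,tilt=0):
    """offset in tool frame (mm) & rotation needed to reach pos with tool y line along yaw"""
    s=ctrl.sense(); R=Ro.from_rotvec(s["tcp_rot"]).as_matrix()
    y=np.array([np.cos(np.radians(yawdeg)),np.sin(np.radians(yawdeg)),0])
    if y@R[:,1]<0:y=-y
    z=np.array([0,0,-1.]);T=np.stack([np.cross(y,z),y,z],1)
    print("t",round(float(s["time"]),2),"pos",np.round(s["position"]*1e3,1),"grip",round(float(s["gripper_width"])*1e3,1),"F",np.round(s["ft_force"],2))
    print("off(tool mm)",np.round(R.T@(np.array(pos)-s["position"])*1e3,1),"rot(deg)",np.round(np.degrees(Ro.from_matrix(R.T@T).as_rotvec()),2))
    print("off in final frame",np.round(T.T@(np.array(pos)-s["position"])*1e3,1))
E
python3 - <<'E'
from h import *
s=ctrl.sense();R=Ro.from_rotvec(s["tcp_rot"]).as_matrix();print(np.round(R,3))
print(np.degrees(np.arctan2(-.997,.074)))
go([.5284,.1516,.15],np.degrees(np.arctan2(-.997,.074)))
w=load("wrist0.npz");_,c,_=cam(w);print(R.T@(c-s["position"]))
E
```

```text
[[-0.914  0.405 -0.001]
 [ 0.405  0.914 -0.002]
 [ 0.    -0.002 -1.   ]]
-85.75513794870102
t 0.15 pos [212.3 479.6 230.4] grip 85.4 F [ 0.22  0.2  -0.67]
off(tool mm) [-421.8 -171.8   80.6] rot(deg) [ -0.1   -0.04 -28.13]
off in final frame [-290.9 -350.5   80.4]
[ 0.07054214 -0.00109006 -0.14277785]
```

Call:
send_rows --series '[{"offset":[0,0,0],"rotation":[0,0,-7.03]},{"offset":[0,0,0],"rotation":[0,0,-7.03]},{"offset":[0,0,0],"rotation":[0,0,-7.03]},{"offset":[0,0,0],"rotation":[0,0,-7.04]},{"offset":[-24,-29,0],"rotation":[0,0,0]}]' --claw 1 --force 30

```text
time: 0.57
position: [0.2355, 0.4556, 0.2304]
tcp_rot: [0.134, -3.136, -0.003]
ft_force: [0.4, -0.9, 1.0]
gripper_width: 0.0855
```

Call:
send_rows --series '[{"offset":[-24,-29,0],"rotation":[0,0,0]},{"offset":[-24,-29,0],"rotation":[0,0,0]},{"offset":[-24,-29,0],"rotation":[0,0,0]},{"offset":[-24,-29,0],"rotation":[0,0,0]},{"offset":[-24,-29,0],"rotation":[0,0,0]}]'

```text
time: 0.98
position: [0.3698, 0.3157, 0.231]
tcp_rot: [0.117, -3.139, 0.0]
ft_force: [1.3, 0.9, 0.3]
gripper_width: 0.0853
```

Call:
send_rows --series '[{"offset":[-24,-29,0],"rotation":[0,0,0]},{"offset":[-24,-29,0],"rotation":[0,0,0]},{"offset":[-24,-29,0],"rotation":[0,0,0]},{"offset":[-24,-29,0],"rotation":[0,0,0]},{"offset":[-24,-29,0],"rotation":[0,0,0]}]'

```text
time: 1.4
position: [0.5003, 0.1798, 0.231]
tcp_rot: [0.116, -3.139, -0.0]
ft_force: [0.7, 1.4, -0.0]
gripper_width: 0.0853
```

```bash
python3 - <<'E'
from h import *
go([.5284,.1516,.15],-85.755)
for n in["side","wrist"]:
    d=ctrl.get_image(n);cv2.imwrite(f"pics/{n}1.png",d["frame"][:,:,::-1]);np.savez(f"{n}1.npz",**d)
E
```

```text
t 1.4 pos [500.3 179.8 231. ] grip 85.3 F [ 0.74  1.38 -0.04]
off(tool mm) [-26.  -30.2  80.9] rot(deg) [ 0.01 -0.03 -0.01]
off in final frame [-26.  -30.2  81. ]
```

View pics/wrist1.png

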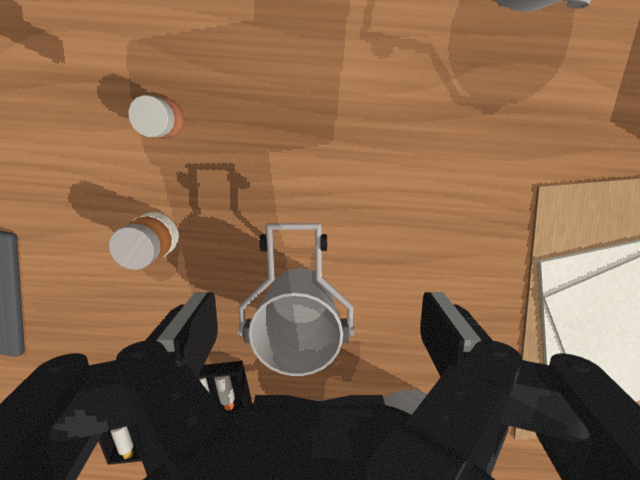

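The wrist view shows the small pail with its bail symmetric, buttons at about (264,242) and (323,242), ears at (247,330) and (347,328).

```bash
python3 - <<'E'
from h import *
w=load("wrist1.npz")
for n,p,z in [("bR",(264,242),.075),("bL",(323,242),.075),("barR",(269,227),.075),("barL",(320,227),.075),("earR",(246,331),.075),("earL",(348,329),.075),("riml",(249,333),.085),("rimr",(342,333),.085)]: print(n,np.round(onz(w,*p,z),4))
go([.5284,.1516,.056],-85.755)
s=load("side1.npz");
E
```

```text
bR [0.5309 0.125  0.075 ]
bL [0.5272 0.1783 0.075 ]
barR [0.5166 0.1292 0.075 ]
barL [0.5134 0.1746 0.075 ]
earR [0.6236 0.1097 0.075 ]
earL [0.6142 0.2091 0.075 ]
riml [0.6192 0.1145 0.085 ]
rimr [0.6128 0.2025 0.085 ]
t 1.5 pos [502.4 177.3 229.9] grip 85.4 F [ 0.13  0.37 -0.96]
off(tool mm) [-24.2 -27.  174. ] rot(deg) [-0.13 -0.01 -0.39]
off in final frame [-24.  -27.5 173.9]
```

Call:
send_rows --series '[{"offset":[-13,-14,10],"rotation":[0,0,0]},{"offset":[-13,-14,30],"rotation":[0,0,0]},{"offset":[0,0,30],"rotation":[0,0,0]},{"offset":[0,0,20],"rotation":[0,0,0]},{"offset":[0,0,0],"rotation":[0,0,0]}]'

```text
time: 1.92
position: [0.5231, 0.155, 0.1349]
tcp_rot: [0.116, -3.128, 0.002]
ft_force: [-1.2, 0.1, -0.4]
gripper_width: 0.0854
```

```bash
python3 - <<'E'
from h import *
go([.5288,.1517,.053],-85.755)
w=load("wrist1.npz")
d=ctrl.get_image("wrist");cv2.imwrite("pics/w2.png",d["frame"][:,:,::-1]);np.savez("w2.npz",**d)
E
```

```text
t 1.92 pos [523.1 155.  134.9] grip 85.4 F [-1.17  0.11 -0.42]
off(tool mm) [-6.4 -3.7 81.8] rot(deg) [-0.04 -0.68 -0.  ]
off in final frame [-5.4 -3.7 81.9]
```

View pics/w2.png

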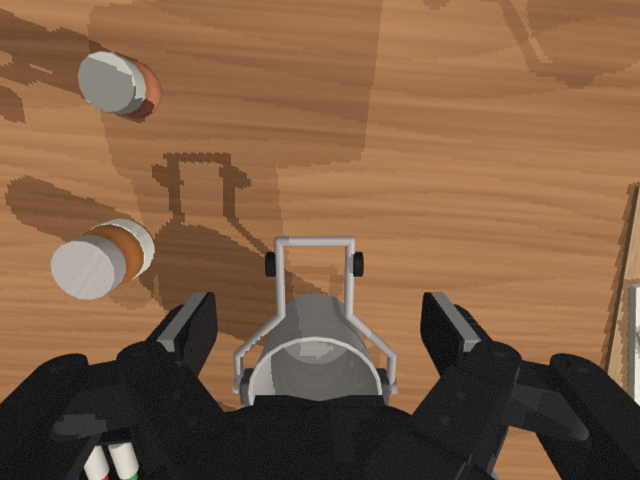

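Centred laterally (buttons at (269,264) and (358,264)); now descend.

Call:
send_rows --series '[{"offset":[-5,-3,20],"rotation":[0,0,0]},{"offset":[0,0,30],"rotation":[0,0,0]},{"offset":[0,0,20],"rotation":[0,0,0]},{"offset":[0,0,10],"rotation":[0,0,0]},{"offset":[0,0,0],"rotation":[0,0,0]}]'

```text
time: 2.38
position: [0.5312, 0.1532, 0.0601]
tcp_rot: [0.118, -3.136, 0.0]
ft_force: [-0.3, 0.4, -0.4]
gripper_width: 0.0855
```

Call:
send_rows --series '[{"offset":[0,0,0],"rotation":[0,0,0]}]'

```text
time: 2.47
position: [0.5332, 0.1534, 0.0627]
tcp_rot: [-0.117, 3.138, 0.0]
ft_force: [-0.0, -1.4, 1.1]
gripper_width: 0.0857
```

```bash
python3 - <<'E'
from h import *
go([.5288,.1517,.053],-85.755)
for n in["side","wrist"]:
    d=ctrl.get_image(n);cv2.imwrite(f"pics/{n}3.png",d["frame"][:,:,::-1]);np.savez(f"{n}3.npz",**d)
go([.5288,.1517,.053],-85.755)
a=cv2.resize(cv2.imread("pics/side3.png")[200:380,150:350],None,fx=3.3,fy=3.3,interpolation=2);cv2.imwrite("pics/c5.png",a)
E
```

```text
t 2.47 pos [533.2 153.4  62.7] grip 85.7 F [-0.02 -1.42  1.09]
off(tool mm) [ 4.5 -1.3  9.7] rot(deg) [0.01 0.08 0.04]
off in final frame [ 4.5 -1.3  9.7]
t 2.57 pos [534.4 153.4  63.9] grip 85.6 F [0.05 0.46 0.15]
off(tool mm) [ 5.7 -1.3 10.9] rot(deg) [0.02 0.24 0.03]
off in final frame [ 5.7 -1.3 10.9]
```

View pics/wrist3.png

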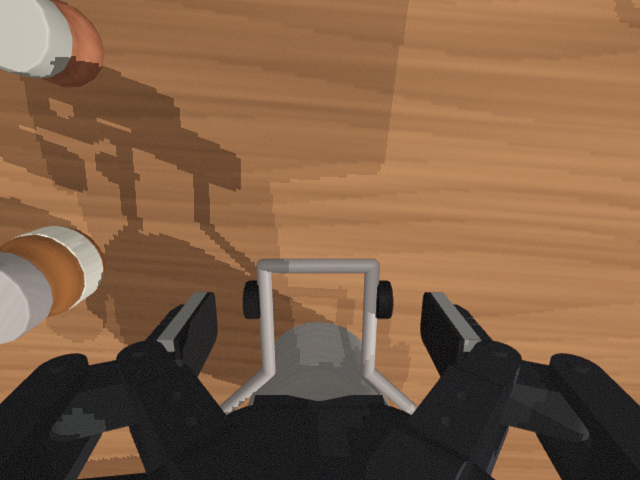

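View pics/c5.png

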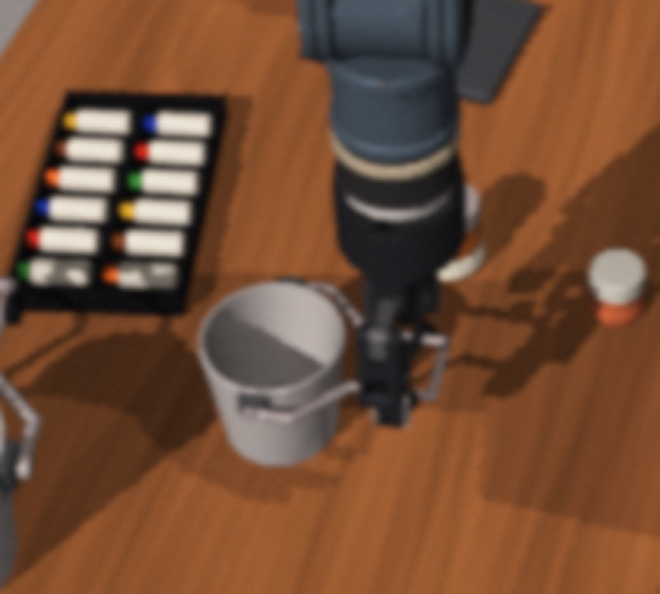

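Call:
send_rows --series '[{"offset":[5.5,-1,5],"rotation":[0,0,0]},{"offset":[0,0,5],"rotation":[0,0,0]},{"offset":[0,0,0],"rotation":[0,0,0]},{"offset":[0,0,0],"rotation":[0,0,0]},{"offset":[0,0,0],"rotation":[0,0,0]}]'

```text
time: 2.98
position: [0.5272, 0.1514, 0.0513]
tcp_rot: [0.116, -3.139, 0.0]
ft_force: [-1.0, -0.6, 0.9]
gripper_width: 0.085
```

```bash
python3 - <<'E'
from h import *
d=ctrl.get_image("wrist");cv2.imwrite(f"pics/w4.png",d["frame"][:,:,::-1]);np.savez(f"w4.npz",**d)
go([.5288,.1517,.053],-85.755)
s=ctrl.sense();R=Ro.from_rotvec(s["tcp_rot"]).as_matrix()
print("grasp",proj(d,[s["position"]-R[:,2]*.019,s["position"]]))
print(onz(d,250,300,.075))
E
```

```text
t 3.03 pos [527.3 151.4  51.4] grip 85.4 F [ 0.23 -0.24  0.8 ]
off(tool mm) [-1.5  0.2 -1.6] rot(deg) [ 0.    0.01 -0.  ]
off in final frame [-1.5  0.2 -1.6]
grasp [[320.76888053 319.44073529]
 [320.51545978 298.02314696]]
[0.51846206 0.12372776 0.075     ]
```

View pics/w4.png

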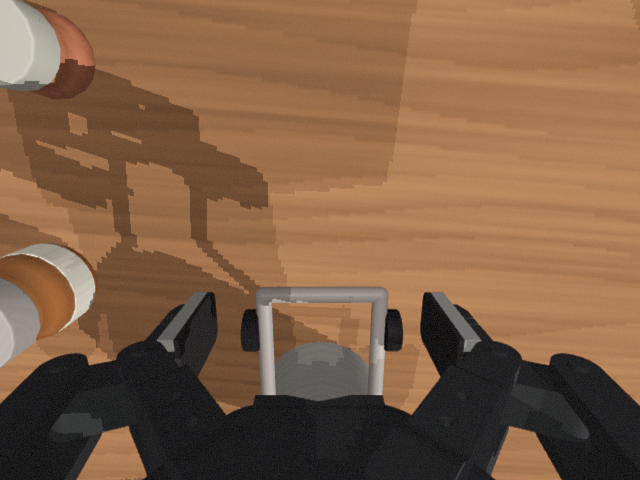

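```bash
python3 - <<'E'
from h import *
d=load("w4.npz")
for p in [(250,330),(393,330),(258,294),(387,294)]: print(np.round(onz(d,*p,.075),4))
E
```

```text
[0.5314 0.124  0.075 ]
[0.5272 0.1797 0.075 ]
[0.5157 0.1267 0.075 ]
[0.5121 0.1754 0.075 ]
```

Call:
send_rows --series '[{"offset":[-2,0,0],"rotation":[0,0,0]},{"offset":[0,0,0],"rotation":[0,0,0]},{"offset":[0,0,0],"rotation":[0,0,0]},{"offset":[0,0,0],"rotation":[0,0,0]},{"offset":[0,0,0],"rotation":[0,0,0]}]' --claw 0.5 --force 25

```text
time: 3.45
position: [0.5296, 0.1517, 0.0517]
tcp_rot: [-0.117, 3.139, 0.0]
ft_force: [0.3, 0.6, 2.0]
gripper_width: 0.0596
```

Call:
send_rows --series '[{"offset":[0,0,0],"rotation":[0,0,0]},{"offset":[0,0,0],"rotation":[0,0,0]},{"offset":[0,0,0],"rotation":[0,0,0]}]'

```text
time: 3.7
position: [0.5295, 0.1517, 0.0515]
tcp_rot: [-0.117, 3.139, 0.0]
ft_force: [-0.3, 1.1, 2.5]
gripper_width: 0.0592
```

```bash
python3 - <<'E'
from h import *
d=ctrl.get_image("wrist");cv2.imwrite(f"pics/w5.png",d["frame"][:,:,::-1]);np.savez(f"w5.npz",**d)
go([.5288,.1517,.053],-85.755)
d=ctrl.get_image("side");cv2.imwrite(f"pics/c6.png",cv2.resize(d["frame"][230:360,190:330,::-1],None,fx=4.6,fy=4.6,interpolation=2))
E
```

```text
t 3.75 pos [529.5 151.7  51.5] grip 59.6 F [-0.02 -0.01  1.27]
off(tool mm) [ 0.7  0.1 -1.5] rot(deg) [0.01 0.03 0.  ]
off in final frame [ 0.7  0.1 -1.5]
```

View pics/w5.png

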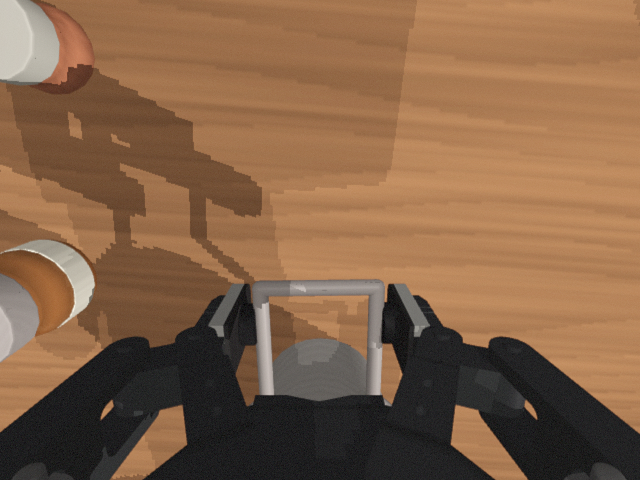

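View pics/c6.png

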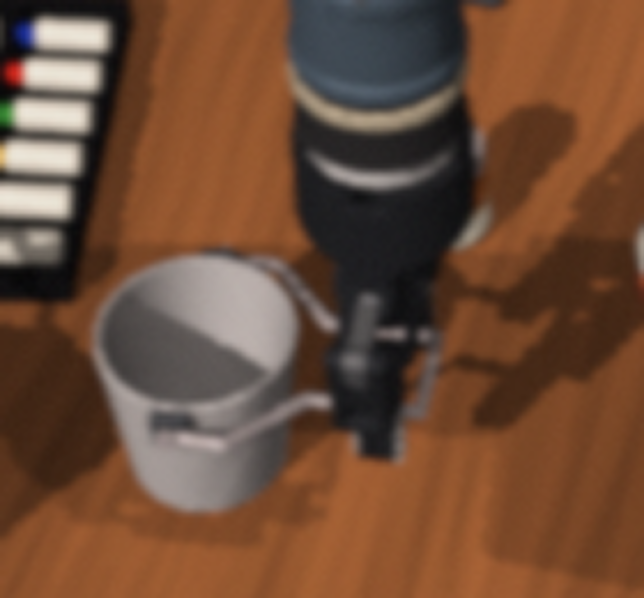

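Call:
send_rows --series '[{"offset":[-0.3,0,-7.1],"rotation":[0,0,0]},{"offset":[-0.8,0,-7.0],"rotation":[0,0,0]},{"offset":[-1.4,0,-6.9],"rotation":[0,0,0]},{"offset":[-1.9,0,-6.8],"rotation":[0,0,0]},{"offset":[-2.4,0,-6.6],"rotation":[0,0,0]}]'

```text
time: 4.22
position: [0.5365, 0.1522, 0.0867]
tcp_rot: [-0.116, 3.139, 0.0]
ft_force: [2.0, 0.9, -1.4]
gripper_width: 0.0597
```

Call:
send_rows --series '[{"offset":[-3.0,0,-6.4],"rotation":[0,0,0]},{"offset":[-3.5,0,-6.2],"rotation":[0,0,0]},{"offset":[-3.9,0,-5.9],"rotation":[0,0,0]},{"offset":[-4.4,0,-5.5],"rotation":[0,0,0]},{"offset":[-4.8,0,-5.2],"rotation":[0,0,0]}]'

```text
time: 4.63
position: [0.5557, 0.1537, 0.1153]
tcp_rot: [0.117, -3.139, -0.0]
ft_force: [0.2, 1.6, -2.1]
gripper_width: 0.0592
```

```bash
python3 - <<'E'
from h import *
go([.5288,.1517,.053],-85.755)
d=ctrl.get_image("side");cv2.imwrite(f"pics/c7.png",cv2.resize(d["frame"][230:360,190:330,::-1],None,fx=4.6,fy=4.6,interpolation=2))
go([.5288,.1517,.053],-85.755)
E
```

```text
t 4.63 pos [555.7 153.7 115.3] grip 59.2 F [ 0.23  1.6  -2.1 ]
off(tool mm) [26.9 -0.1 62.3] rot(deg) [ 0.02 -0.04  0.01]
off in final frame [27.  -0.  62.3]
t 4.68 pos [557.2 153.8 116.5] grip 59.5 F [0.22 1.19 0.49]
off(tool mm) [28.6 -0.1 63.5] rot(deg) [0.03 0.11 0.  ]
off in final frame [28.4 -0.  63.5]
```

View pics/c7.png

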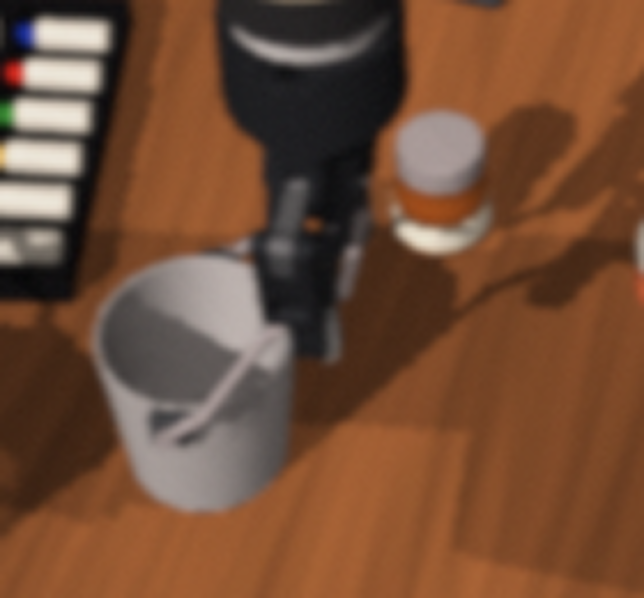

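The pail hasn't moved (rim same place), and the bail is at about 45°. Continuing.

Call:
send_rows --series '[{"offset":[-5.2,0,-4.8],"rotation":[0,0,0]},{"offset":[-5.5,0,-4.4],"rotation":[0,0,0]},{"offset":[-5.9,0,-3.9],"rotation":[0,0,0]},{"offset":[-6.2,0,-3.5],"rotation":[0,0,0]},{"offset":[-6.4,0,-3.0],"rotation":[0,0,0]}]'

```text
time: 5.1
position: [0.5853, 0.156, 0.1351]
tcp_rot: [-0.117, 3.139, 0.001]
ft_force: [-1.2, 2.0, 0.2]
gripper_width: 0.0595
```

Call:
send_rows --series '[{"offset":[-6.6,0,-2.4],"rotation":[0,0,0]},{"offset":[-6.8,0,-1.9],"rotation":[0,0,0]},{"offset":[-6.9,0,-1.4],"rotation":[0,0,0]},{"offset":[-7.0,0,-0.8],"rotation":[0,0,0]},{"offset":[-7.1,0,-0.3],"rotation":[0,0,0]}]'

```text
time: 5.52
position: [0.6201, 0.1587, 0.1419]
tcp_rot: [-0.117, 3.138, 0.001]
ft_force: [-1.2, 2.7, 1.2]
gripper_width: 0.0594
```

Call:
send_rows --series '[{"offset":[0,0,0],"rotation":[0,0,0]},{"offset":[0,0,0],"rotation":[0,0,0]},{"offset":[0,0,0],"rotation":[0,0,0]},{"offset":[0,0,0],"rotation":[0,0,0]}]'

```text
time: 5.85
position: [0.6191, 0.1585, 0.1419]
tcp_rot: [-0.117, 3.139, 0.001]
ft_force: [0.4, 2.1, 4.7]
gripper_width: 0.0592
```

```bash
python3 - <<'E'
from h import *
d=ctrl.get_image("side");cv2.imwrite(f"pics/c8.png",cv2.resize(d["frame"][210:340,190:330,::-1],None,fx=4.6,fy=4.6,interpolation=2))
d=ctrl.get_image("wrist");cv2.imwrite(f"pics/w8.png",d["frame"][:,:,::-1]);np.savez("w8.npz",**d)
go([.6181,.1583,.146],-85.755)
E
```

```text
t 5.95 pos [619.  158.5 141.9] grip 59.6 F [-0.09  3.16  4.73]
off(tool mm) [ 0.9 -0.1 -4.1] rot(deg) [0.02 0.05 0.01]
off in final frame [ 0.9 -0.1 -4.1]
```

View pics/c8.png

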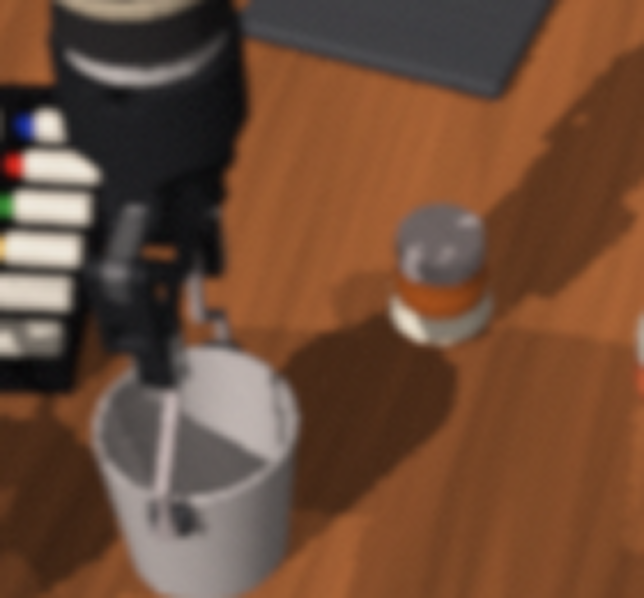

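View pics/w8.png

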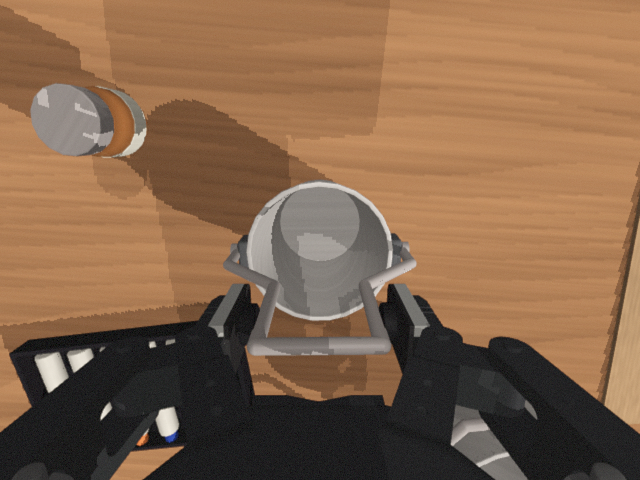

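```bash
python3 - <<'E'
from h import *
d=load("w8.npz")
a=(onz(d,238,248,.075)+onz(d,402,246,.075))/2
b=(onz(d,254,345,.180)+onz(d,386,345,.180))/2
print(a,b,"L,R bar",onz(d,254,345,.18),onz(d,386,345,.18))
print("rim",onz(d,248,255,.085),onz(d,392,250,.085),onz(d,320,183,.085),onz(d,320,319,.085))
W=cloud(d); print("bar pts",W[345,260:384:30],"rim z",W[183,320],W[318,320])
E
```

```text
[0.61673912 0.15835949 0.075     ] [0.61818153 0.15805244 0.18      ] L,R bar [0.6199052  0.13514362 0.18      ] [0.61645786 0.18096125 0.18      ]
rim [0.62191696 0.11451794 0.085     ] [0.61208799 0.20205331 0.085     ] [0.57473493 0.15514268 0.085     ] [0.66241618 0.16185619 0.085     ]
bar pts [[0.61795353 0.1376024  0.18262572]
 [0.61647855 0.14780016 0.18367754]
 [0.61599729 0.15787027 0.18326672]
 [0.61572866 0.16807362 0.18252496]
 [0.61394579 0.17783955 0.18408268]] rim z [0.57469405 0.1551382  0.08530723] [0.66100684 0.16174298 0.08620626]
```

The bail is upright: hinge mid and bar mid agree within 2 mm in xy, and the bar centre is at z≈0.18. I'll re-grip about 4 mm nearer the fingertips for more clearance over the guard, since the bail holds by itself.

Call:
send_rows --series '[{"offset":[0,0,0],"rotation":[0,0,0]},{"offset":[0,0,0],"rotation":[0,0,0]},{"offset":[0,0,-2],"rotation":[0,0,0]},{"offset":[0,0,-3],"rotation":[0,0,0]},{"offset":[0,0,0],"rotation":[0,0,0]}]' --claw 0.9

```text
time: 6.37
position: [0.619, 0.1578, 0.1465]
tcp_rot: [0.116, -3.139, 0.001]
ft_force: [-0.2, -0.1, 1.0]
gripper_width: 0.0766
```

```bash
python3 - <<'E'
from h import *
d=ctrl.get_image("wrist");cv2.imwrite(f"pics/w9.png",d["frame"][:,:,::-1]);np.savez("w9.npz",**d)
go([.6181,.1583,.146],-85.755)
W=cloud(d)
E
```

```text
t 6.42 pos [619.1 157.9 146.5] grip 77.0 F [-0.09 -0.06  0.16]
off(tool mm) [1.  0.5 0.5] rot(deg) [-0.03  0.01 -0.01]
off in final frame [1.  0.5 0.5]
```

View pics/w9.png

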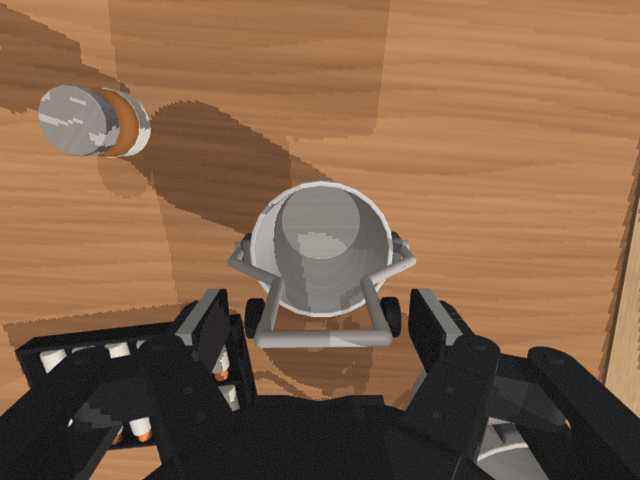

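Call:
send_rows --series '[{"offset":[0.5,1,0],"rotation":[0,0,0]},{"offset":[0,0,0],"rotation":[0,0,0]},{"offset":[0,0,0],"rotation":[0,0,0]},{"offset":[0,0,0],"rotation":[0,0,0]},{"offset":[0,0,0],"rotation":[0,0,0]}]' --claw 0.5 --force 40

```text
time: 6.83
position: [0.6186, 0.1593, 0.1466]
tcp_rot: [-0.117, 3.139, 0.0]
ft_force: [-0.1, 0.2, 1.7]
gripper_width: 0.0585
```

Call:
send_rows --series '[{"offset":[0,0,0],"rotation":[0,0,0]},{"offset":[0,0,0],"rotation":[0,0,0]},{"offset":[0,0,-5],"rotation":[0,0,0]},{"offset":[0,0,-8],"rotation":[0,0,0]},{"offset":[0,0,-10],"rotation":[0,0,0]}]'

```text
time: 7.25
position: [0.617, 0.159, 0.1674]
tcp_rot: [0.116, -3.134, 0.001]
ft_force: [-0.3, -0.3, -4.6]
gripper_width: 0.059
```

Call:
send_rows --series '[{"offset":[0,0,-15],"rotation":[0,0,0]},{"offset":[0,0,-15],"rotation":[0,0,0]},{"offset":[0,0,-15],"rotation":[0,0,0]},{"offset":[0,0,-10],"rotation":[0,0,0]},{"offset":[0,0,-4],"rotation":[0,0,0]}]'

```text
time: 7.67
position: [0.6193, 0.1593, 0.231]
tcp_rot: [-0.116, 3.136, 0.001]
ft_force: [0.4, -0.2, -3.6]
gripper_width: 0.059
```

```bash
python3 - <<'E'
from h import *
d=ctrl.get_image("wrist");cv2.imwrite(f"pics/w10.png",d["frame"][:,:,::-1]);np.savez("w10.npz",**d)
go([.6181,.1583,.236],-85.755)
d=ctrl.get_image("side");cv2.imwrite(f"pics/s10.png",d["frame"][:,:,::-1])
go([.6181,.1583,.236],-85.755)
E
```

```text
t 7.72 pos [619.4 159.4 230.8] grip 58.8 F [ 0.24  0.14 -3.97]
off(tool mm) [ 1.3 -1.  -5.2] rot(deg) [0.02 0.21 0.  ]
off in final frame [ 1.3 -1.  -5.2]
t 7.77 pos [619.  159.3 229.5] grip 58.8 F [-0.3  -0.16 -4.59]
off(tool mm) [ 1.  -0.9 -6.5] rot(deg) [0.01 0.12 0.  ]
off in final frame [ 1.  -0.9 -6.5]
```

View pics/w10.png

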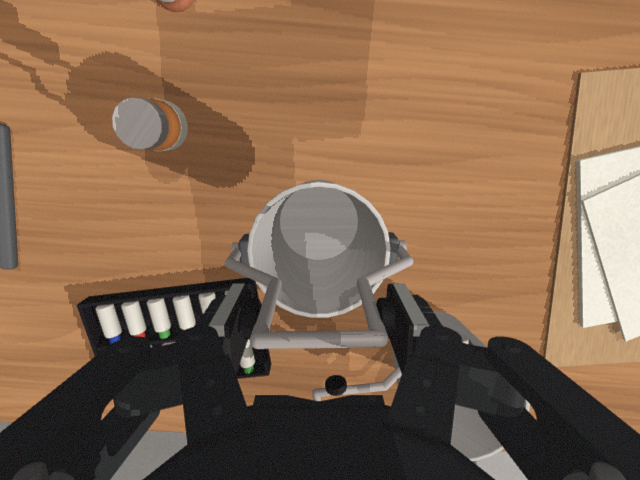

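View pics/s10.png

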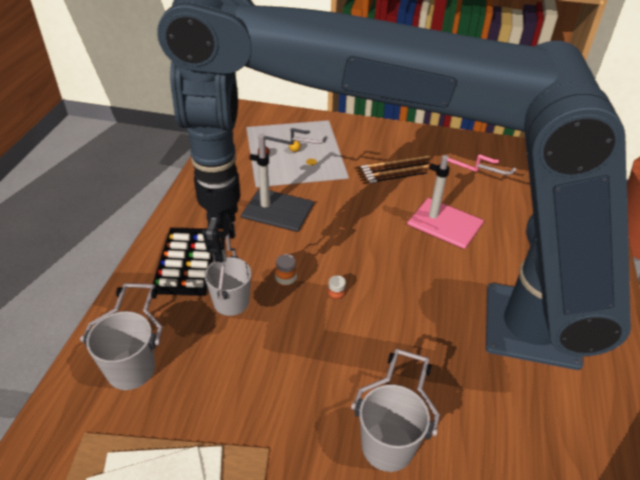

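```bash
python3 - <<'E'
from h import *
d=load("w10.npz");W=cloud(d);print([np.round(W[v,320],4) for v in range(333,346,2)])
s=ctrl.sense();go([.4642,-.2121,.2515],83.64)
E
```

```text
[array([0.6163, 0.1587, 0.2649]), array([0.6167, 0.1588, 0.2655]), array([0.6173, 0.1588, 0.2658]), array([0.6164, 0.1587, 0.2684]), array([0.6185, 0.1589, 0.2665]), array([0.6179, 0.1589, 0.2686]), array([nan, nan, nan])]
t 7.77 pos [619.  159.3 229.5] grip 58.8 F [-0.3  -0.16 -4.59]
off(tool mm) [ 181.9 -358.9  -22.4] rot(deg) [ 0.02  0.11 10.61]
off in final frame [ 112.7 -386.3  -22. ]
```

Call:
send_rows --series '[{"offset":[0.6,-2,-4.4],"rotation":[0,0,2.12]},{"offset":[1.5,-5,-4.4],"rotation":[0,0,2.12]},{"offset":[2.4,-8,-4.4],"rotation":[0,0,2.12]},{"offset":[3.6,-12,-4.4],"rotation":[0,0,2.12]},{"offset":[5,-16,-4.4],"rotation":[0,0,2.12]}]'

```text
time: 8.18
position: [0.6035, 0.1162, 0.2496]
tcp_rot: [-0.177, -3.135, 0.0]
ft_force: [-0.9, -0.9, -4.1]
gripper_width: 0.059
```

Call:
send_rows --series '[{"offset":[6,-20,0],"rotation":[0,0,0]},{"offset":[6,-22,0],"rotation":[0,0,0]},{"offset":[7,-24,0],"rotation":[0,0,0]},{"offset":[7,-24,0],"rotation":[0,0,0]},{"offset":[7,-24,0],"rotation":[0,0,0]}]'

```text
time: 8.6
position: [0.5571, 0.0048, 0.2505]
tcp_rot: [-0.177, -3.136, 0.001]
ft_force: [0.2, -0.8, -4.3]
gripper_width: 0.059
```

Call:
send_rows --series '[{"offset":[7,-24,0],"rotation":[0,0,0]},{"offset":[7,-24,0],"rotation":[0,0,0]},{"offset":[7,-24,0],"rotation":[0,0,0]},{"offset":[7,-24,0],"rotation":[0,0,0]},{"offset":[7,-24,0],"rotation":[0,0,0]}]'

```text
time: 9.02
position: [0.5088, -0.1104, 0.2506]
tcp_rot: [-0.178, -3.137, 0.001]
ft_force: [0.2, 0.5, -5.0]
gripper_width: 0.059
```

```bash
python3 - <<'E'
from h import *
s=ctrl.sense();go([.4642,-.2121,.2515],83.64)
E
```

```text
t 9.02 pos [ 508.8 -110.4  250.6] grip 59.0 F [ 0.17  0.49 -5.02]
off(tool mm) [  32.8 -106.1   -0.8] rot(deg) [-0.04  0.   -0.13]
off in final frame [  33.  -106.    -0.9]
```

Call:
send_rows --series '[{"offset":[7,-20,0],"rotation":[0,0,0]},{"offset":[6,-18,0],"rotation":[0,0,0]},{"offset":[5,-16,0],"rotation":[0,0,0]},{"offset":[4,-13,0],"rotation":[0,0,0]},{"offset":[3,-10,0],"rotation":[0,0,0]}]'

```text
time: 9.43
position: [0.4754, -0.1841, 0.2506]
tcp_rot: [-0.179, -3.136, 0.002]
ft_force: [-0.2, -0.0, -4.2]
gripper_width: 0.0592
```

Call:
send_rows --series '[{"offset":[2,-7,0],"rotation":[0,0,0]},{"offset":[1,-4,0],"rotation":[0,0,0]},{"offset":[0,-2,0],"rotation":[0,0,0]},{"offset":[0,0,0],"rotation":[0,0,0]},{"offset":[0,0,0],"rotation":[0,0,0]}]'

```text
time: 9.85
position: [0.473, -0.1942, 0.2503]
tcp_rot: [0.173, 3.137, 0.001]
ft_force: [0.9, 0.3, -4.4]
gripper_width: 0.0591
```

```bash
python3 - <<'E'
from h import *
for n in["top","side","wrist"]:
    d=ctrl.get_image(n);cv2.imwrite(f"pics/{n}11.png",d["frame"][:,:,::-1]);np.savez(f"{n}11.npz",**d)
go([.4642,-.2121,.2515],83.64)
E
```

```text
t 10.0 pos [ 473.1 -194.1  250.3] grip 58.8 F [ 0.62 -0.58 -4.14]
off(tool mm) [  6.9 -18.8  -1.2] rot(deg) [ 0.01 -0.    0.07]
off in final frame [  6.8 -18.8  -1.2]
```

View pics/wrist11.png

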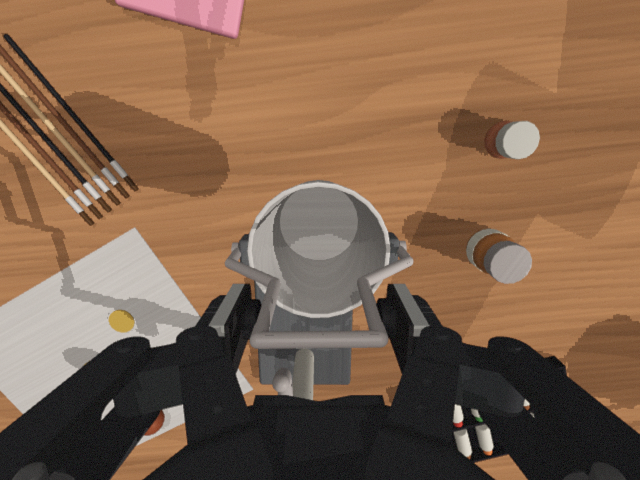

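View pics/side11.png

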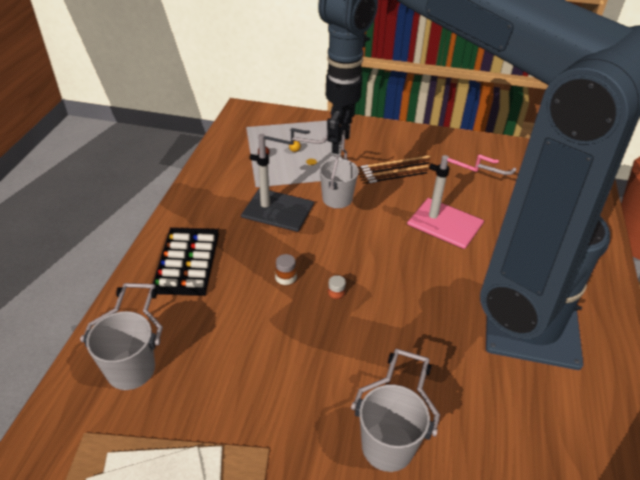

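View pics/top11.png

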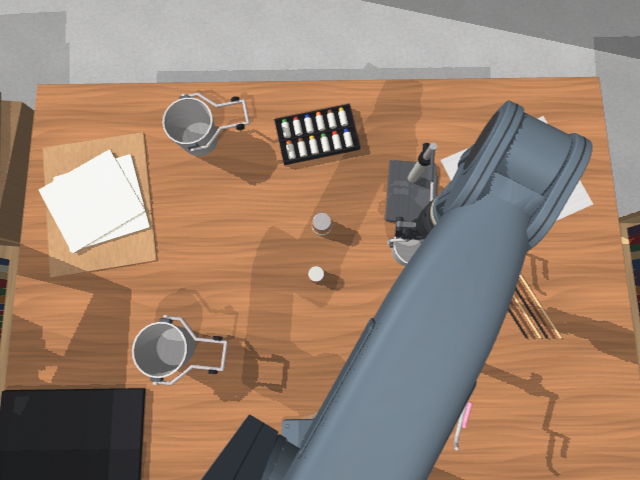

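Call:
send_rows --series '[{"offset":[0,-4,-1],"rotation":[0,0,0]},{"offset":[0,-7,0],"rotation":[0,0,0]},{"offset":[0,-5,0],"rotation":[0,0,0]},{"offset":[0,-2.8,0],"rotation":[0,0,0]},{"offset":[0,0,0],"rotation":[0,0,0]}]'

```text
time: 10.42
position: [0.4706, -0.2144, 0.2512]
tcp_rot: [-0.176, -3.136, 0.001]
ft_force: [-0.1, -0.2, -4.3]
gripper_width: 0.0592
```

Call:
send_rows --series '[{"offset":[0,0,0],"rotation":[0,0,0]},{"offset":[0,0,0],"rotation":[0,0,0]},{"offset":[0,0,0],"rotation":[0,0,0]}]'

```text
time: 10.67
position: [0.4707, -0.2133, 0.2513]
tcp_rot: [-0.174, -3.137, -0.0]
ft_force: [-0.8, 0.1, -2.9]
gripper_width: 0.0591
```

```bash
python3 - <<'E'
from h import *
d=ctrl.get_image("wrist");np.savez("w12.npz",**d)
cv2.imwrite("pics/w12.png",cv2.resize(d["frame"][220:420,200:440,::-1],None,fx=3,fy=3,interpolation=2))
go([.4642,-.2121,.2515],83.64)
E
```

```text
t 10.72 pos [ 470.7 -213.2  251.3] grip 59.1 F [ 0.39  0.27 -5.1 ]
off(tool mm) [ 6.6  0.4 -0.2] rot(deg) [ 0.01 -0.    0.02]
off in final frame [ 6.6  0.4 -0.2]
```

View pics/w12.png

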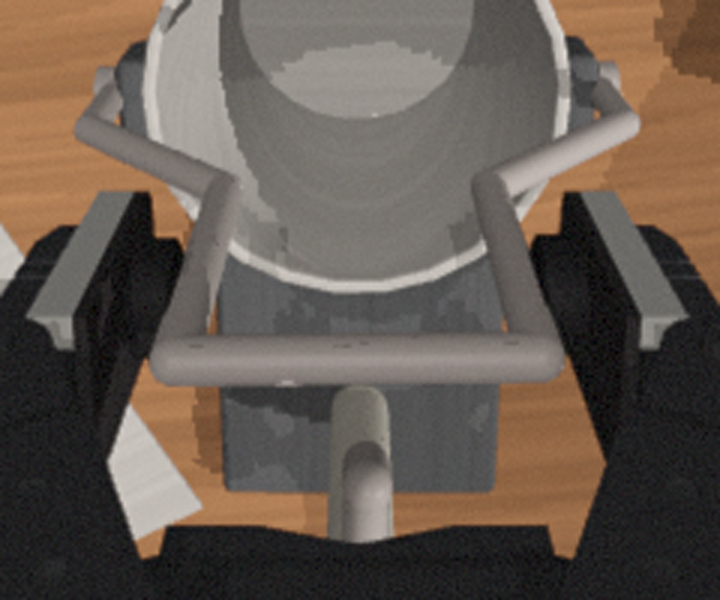

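```bash
cat >> h.py <<'E'
O=np.array([.5835,-.2254]);_a=-.111;ex=np.array([np.cos(_a),np.sin(_a)]);ey=np.array([-ex[1],ex[0]])
def st(p): p=np.asarray(p);return np.round([(p[:2]-O)@ex*1e3,(p[:2]-O)@ey*1e3,p[2]*1e3],1)
E
python3 - <<'E'
from h import *
d=load("w12.npz");W=cloud(d)
c=lambda x,y:(200+x/3,220+y/3)
print("tip",st(onz(d,*c(368,485),.2585)))
for p in [(368,480),(368,500),(368,520)]:
    u,v=c(*p);print("depth",st(W[int(v),int(u)]))
print("barL",st(onz(d,*c(155,360),.2845)),"barR",st(onz(d,*c(561,360),.2845)))
print("tcp",st(ctrl.sense()["position"]))
print("base",st(onz(d,*c(222,490),.012)),st(onz(d,*c(497,490),.012)))
print(cv2.imwrite("pics/w12c.png",0*d["frame"]) and [st(W[int(220+360/3),k]) for k in (270,300,320,340,360)])
E
```

```text
tip [-73.8   0.6 258.5]
depth [-76.4   0.3 260.7]
depth [-73.8   0.3 261.4]
depth [-56.2   0.5 245.5]
barL [-112.9  -25.6  284.5] barR [-112.9   23.5  284.5]
tcp [-113.4   -0.4  251.3]
base [129.6 -59.7  12. ] [129.5  61.   12. ]
[array([-115.6,  -18.3,  288.7]), array([-115.1,   -7.9,  287.9]), array([-115. ,   -0.9,  287.7]), array([-115.3,    6.1,  288.2]), array([-114.7,   13.3,  287.3])]
```

Call:
send_rows --series '[{"offset":[-4,0.8,0],"rotation":[0,0,0]},{"offset":[-8,0,0],"rotation":[0,0,0]},{"offset":[-10,0,0],"rotation":[0,0,0]},{"offset":[-10,0,0],"rotation":[0,0,0]},{"offset":[-10,0,0],"rotation":[0,0,0]}]'

```text
time: 11.13
position: [0.5137, -0.2172, 0.2512]
tcp_rot: [0.174, 3.136, 0.0]
ft_force: [-0.0, -0.3, -4.4]
gripper_width: 0.059
```

Call:
send_rows --series '[{"offset":[-8,0,0],"rotation":[0,0,0]},{"offset":[-6,0,0],"rotation":[0,0,0]},{"offset":[-4,0,0],"rotation":[0,0,0]},{"offset":[0,0,0],"rotation":[0,0,0]},{"offset":[0,0,0],"rotation":[0,0,0]}]'

```text
time: 11.55
position: [0.5305, -0.2191, 0.2512]
tcp_rot: [-0.174, -3.136, -0.0]
ft_force: [-0.2, -0.4, -3.9]
gripper_width: 0.0593
```

```bash
python3 - <<'E'
from h import *
d=ctrl.get_image("wrist");np.savez("w13.npz",**d)
cv2.imwrite("pics/w13.png",cv2.resize(d["frame"][220:420,200:440,::-1],None,fx=3,fy=3,interpolation=2))
d=ctrl.get_image("side");np.savez("s13.npz",**d)
cv2.imwrite("pics/s13.png",cv2.resize(d["frame"][100:240,220:370,::-1],None,fx=4.2,fy=4.2,interpolation=2))
s=ctrl.sense();print(s["time"],st(s["position"]),s["ft_force"])
E
```

```text
11.65 [-53.8   0.3 251.4] [ 0.49541639  0.43756504 -3.90036308]
```

View pics/w13.png

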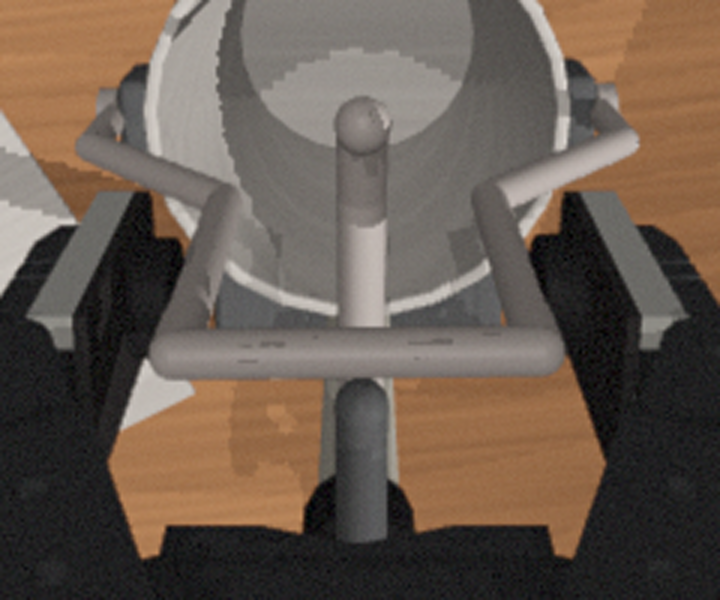

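View pics/s13.png

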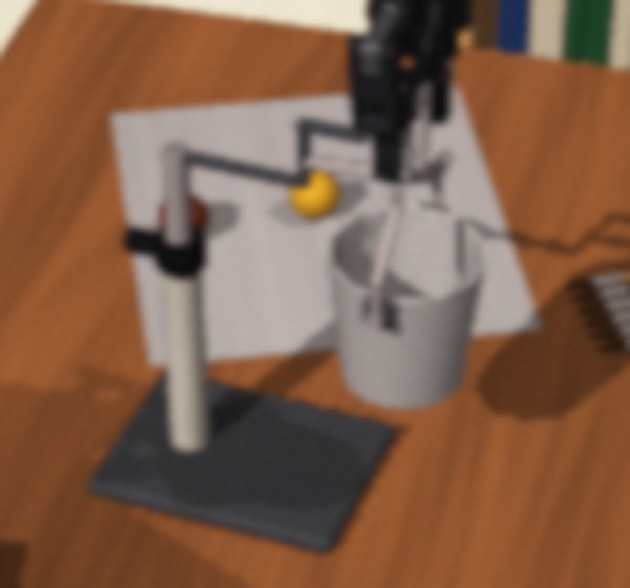

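The wrist view shows the bar (row 350 of the crop) over the open mouth. The tip ball is at (362,125) ahead of the bar and the dark guard end at (362,395) is behind it, all in one plane. I'll check the distances, then lower.

```bash
python3 - <<'E'
from h import *
d=load("w13.npz");W=cloud(d);c=lambda x,y:(int(200+x/3),int(220+y/3))
for n,p in [("tip",(362,120)),("tip",(362,140)),("arm",(362,240)),("arm",(362,290)),("bar",(362,350)),("barR",(280,350)),("guard",(362,390)),("guard",(362,410)),("guard",(362,450)),("guard",(362,500))]:
    u,v=c(*p);print(n,st(W[v,u]))
print("guardend ray z.2625",st(onz(d,200+362/3,220+380/3,.2625)),"barfwd",st(onz(d,200+362/3,220+352/3,.2845)))
E
```

```text
tip [-75.3  -0.  261.8]
tip [-72.5  -0.  261.3]
arm [-4.860e+01  1.000e-01  2.444e+02]
arm [-3.930e+01  1.000e-01  2.431e+02]
bar [-5.600e+01 -1.000e-01  2.868e+02]
barR [-56.4  -9.6 287.5]
guard [-34.2   0.  263.5]
guard [-33.3   0.  266.5]
guard [-2.44e+01  1.00e-01  2.64e+02]
guard [-1.650e+01  1.000e-01  2.646e+02]
guardend ray z.2625 [-35.2   0.3 262.5] barfwd [-5.400e+01  1.000e-01  2.845e+02]
```

Call:
send_rows --series '[{"offset":[-1,0,4],"rotation":[0,0,0]},{"offset":[0,0,8],"rotation":[0,0,0]},{"offset":[0,0,8],"rotation":[0,0,0]},{"offset":[0,0,6],"rotation":[0,0,0]},{"offset":[0,0,3],"rotation":[0,0,0]}]'

```text
time: 12.07
position: [0.5306, -0.2189, 0.2201]
tcp_rot: [-0.174, -3.134, -0.002]
ft_force: [-0.2, 0.1, -4.3]
gripper_width: 0.0591
```

Call:
send_rows --series '[{"offset":[0,0,1],"rotation":[0,0,0]},{"offset":[0,0,0],"rotation":[0,0,0]},{"offset":[0,0,0],"rotation":[0,0,0]}]'

```text
time: 12.32
position: [0.5315, -0.2194, 0.2215]
tcp_rot: [0.174, 3.137, -0.0]
ft_force: [-0.2, -0.2, -4.7]
gripper_width: 0.0589
```

Call:
send_rows --series '[{"offset":[0,0,1],"rotation":[0,0,0]},{"offset":[0,0,1],"rotation":[0,0,0]},{"offset":[0,0,1],"rotation":[0,0,0]},{"offset":[0,0,1],"rotation":[0,0,0]},{"offset":[0,0,0],"rotation":[0,0,0]}]'

```text
time: 12.73
position: [0.5314, -0.2193, 0.2171]
tcp_rot: [-0.174, -3.137, -0.0]
ft_force: [0.7, 0.3, -4.8]
gripper_width: 0.0587
```

```bash
python3 - <<'E'
from h import *
s=ctrl.sense();print(s["time"],st(s["position"]),s["ft_force"])
E
```

```text
12.7333 [-52.4   0.3 217.1] [ 0.74397362  0.25399631 -4.81424615]
```

Call:
send_rows --series '[{"offset":[0,0,1],"rotation":[0,0,0]},{"offset":[0,0,0],"rotation":[0,0,0]},{"offset":[0,0,1],"rotation":[0,0,0]},{"offset":[0,0,0],"rotation":[0,0,0]}]'

```text
time: 13.07
position: [0.5314, -0.2193, 0.2151]
tcp_rot: [-0.174, -3.137, -0.0]
ft_force: [-0.4, 0.2, -3.6]
gripper_width: 0.059
```

Call:
send_rows --series '[{"offset":[0,0,1],"rotation":[0,0,0]},{"offset":[0,0,0],"rotation":[0,0,0]},{"offset":[0,0,0],"rotation":[0,0,0]}]'

```text
time: 13.32
position: [0.5314, -0.2193, 0.2142]
tcp_rot: [-0.174, -3.137, -0.0]
ft_force: [0.5, -0.2, -4.1]
gripper_width: 0.059
```

Call:
send_rows --series '[{"offset":[0,0,1],"rotation":[0,0,0]},{"offset":[0,0,0],"rotation":[0,0,0]},{"offset":[0,0,0],"rotation":[0,0,0]}]'

```text
time: 13.57
position: [0.5315, -0.2193, 0.2134]
tcp_rot: [0.174, 3.137, -0.0]
ft_force: [-0.9, -0.0, -3.2]
gripper_width: 0.0589
```

Call:
send_rows --series '[{"offset":[0,0,1],"rotation":[0,0,0]},{"offset":[0,0,0],"rotation":[0,0,0]},{"offset":[0,0,0],"rotation":[0,0,0]}]'

```text
time: 13.82
position: [0.5316, -0.2194, 0.2125]
tcp_rot: [0.174, 3.136, -0.0]
ft_force: [0.3, -0.0, -3.1]
gripper_width: 0.0592
```

```bash
python3 - <<'E'
from h import *
for i in range(3):
    s=ctrl.sense();print(s["time"],st(s["position"]),s["ft_force"]);d=ctrl.get_image("wrist")
cv2.imwrite("pics/w14.png",cv2.resize(d["frame"][220:420,200:440,::-1],None,fx=3,fy=3,interpolation=2))
np.savez("w14.npz",**d)
E
```

```text
13.8167 [-5.230e+01  2.000e-01  2.125e+02] [ 0.30749112 -0.00743696 -3.09329215]
13.8667 [-52.3   0.3 212.5] [-0.60872781 -0.17198434 -2.80853144]
13.9167 [-5.230e+01  2.000e-01  2.125e+02] [-0.01920817  0.97093563 -2.46607237]
```

View pics/w14.png

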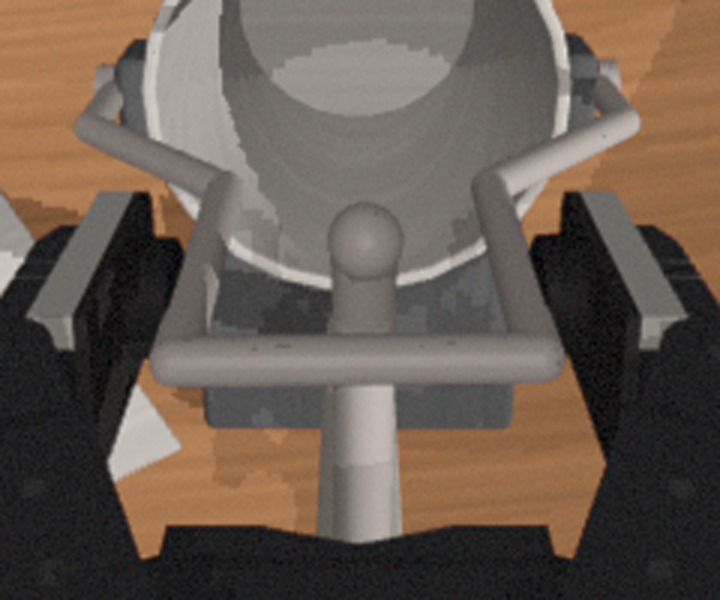

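```bash
python3 - <<'E'
from h import *
d=load("w14.npz")
w=lambda x,y,z:np.r_[O+ex*x/1e3+ey*y/1e3,z/1e3]
for n,p in dict(guardtop=w(-37,0,266),guardbot=w(-37,0,258),bar=w(-52.5,0,246)).items(): print(n,(proj(d,p)[0]-[200,220])*3)
W=cloud(d)
for y in (300,360,400,430,470,500,530): print(y,st(W[220+y//3,321]))
E
```

```text
guardtop [362.12481688 590.75968785]
guardbot [361.70376236 535.49571257]
bar [361.49656553 355.91660722]
300 [-6.020e+01  2.000e-01  2.462e+02]
360 [-5.330e+01  2.000e-01  2.482e+02]
400 [-4.430e+01  2.000e-01  2.429e+02]
430 [-3.950e+01  2.000e-01  2.424e+02]
470 [-34.3   0.3 243.2]
500 [-29.1   0.3 242.4]
530 [-23.6   0.3 241.5]
```

Call:
send_rows --series '[{"offset":[-3,0,0.3],"rotation":[0,0,0]},{"offset":[-5,0,0.5],"rotation":[0,0,0]},{"offset":[-5,0,0.5],"rotation":[0,0,0]},{"offset":[-4,0,0.4],"rotation":[0,0,0]},{"offset":[-3,0,0.3],"rotation":[0,0,0]}]'

```text
time: 14.38
position: [0.5519, -0.2216, 0.2101]
tcp_rot: [-0.174, -3.137, -0.0]
ft_force: [-1.9, -0.1, -3.3]
gripper_width: 0.0588
```

Call:
send_rows --series '[{"offset":[0,0,0],"rotation":[0,0,0]},{"offset":[0,0,0],"rotation":[0,0,0]}]'

```text
time: 14.55
position: [0.5524, -0.2216, 0.2105]
tcp_rot: [0.173, 3.135, -0.0]
ft_force: [2.2, 0.1, -2.8]
gripper_width: 0.0591
```

```bash
python3 - <<'E'
from h import *
for i in range(2):
    s=ctrl.sense();print(s["time"],st(s["position"]),s["ft_force"]);d=ctrl.get_image("side")
cv2.imwrite("pics/s15.png",cv2.resize(d["frame"][100:240,220:370,::-1],None,fx=4.2,fy=4.2,interpolation=2))
np.savez("s15.npz",**d)
E
```

```text
14.55 [-31.3   0.3 210.5] [ 2.17126693  0.07670887 -2.7697103 ]
14.6 [-31.6   0.3 210.5] [ 1.73368979 -0.59772237 -3.31052856]
```

View pics/s15.png

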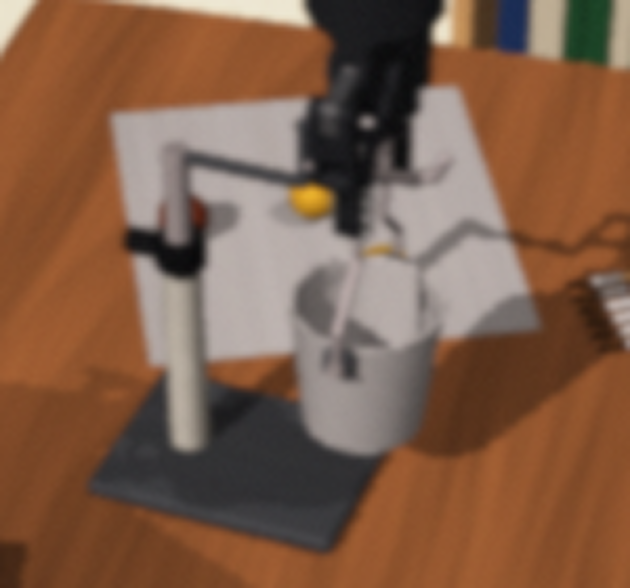

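Call:
send_rows --series '[{"offset":[-3,0,0.3],"rotation":[0,0,0]},{"offset":[-5,0,0.5],"rotation":[0,0,0]},{"offset":[-5,0,0.5],"rotation":[0,0,0]},{"offset":[-5,0,0.5],"rotation":[0,0,0]},{"offset":[-4,0,0.4],"rotation":[0,0,0]}]'

```text
time: 15.07
position: [0.5737, -0.224, 0.2079]
tcp_rot: [-0.174, -3.137, -0.0]
ft_force: [-0.4, 1.3, -0.6]
gripper_width: 0.0588
```

Call:
send_rows --series '[{"offset":[-2,0,0.2],"rotation":[0,0,0]},{"offset":[0,0,0],"rotation":[0,0,0]},{"offset":[0,0,0],"rotation":[0,0,0]},{"offset":[0,0,0],"rotation":[0,0,0]}]'

```text
time: 15.4
position: [0.5749, -0.2242, 0.208]
tcp_rot: [-0.174, -3.136, 0.0]
ft_force: [-2.3, -0.7, -2.2]
gripper_width: 0.0591
```

```bash
python3 - <<'E'
from h import *
for i in range(4):
    s=ctrl.sense();print(s["time"],st(s["position"]),s["ft_force"]);d=ctrl.get_image("wrist")
cv2.imwrite("pics/w16.png",cv2.resize(d["frame"][220:420,200:440,::-1],None,fx=3,fy=3,interpolation=2))
np.savez("w16.npz",**d);W=cloud(d)
print([st(W[v,300]) for v in range(334,346,2)])
E
```

```text
15.4 [ -8.7   0.3 208. ] [-2.32794016 -0.68801175 -2.21206906]
15.45 [-9.000e+00  2.000e-01  2.079e+02] [-1.50481202 -0.71623352 -1.37388879]
15.5 [ -9.1   0.3 207.8] [-2.16490431  0.59675205 -1.65385302]
15.55 [ -9.2   0.3 207.8] [-0.8532973   0.37644075 -1.6827842 ]
[array([-10.1,  -7.4, 239.5]), array([-11. ,  -7.3, 242.3]), array([-10.5,  -7.3, 242.7]), array([-10.8,  -7.2, 244.6]), array([ -9.8,  -7.2, 244.2]), array([ -8.6,  -7.3, 243.5])]
```

View pics/w16.png

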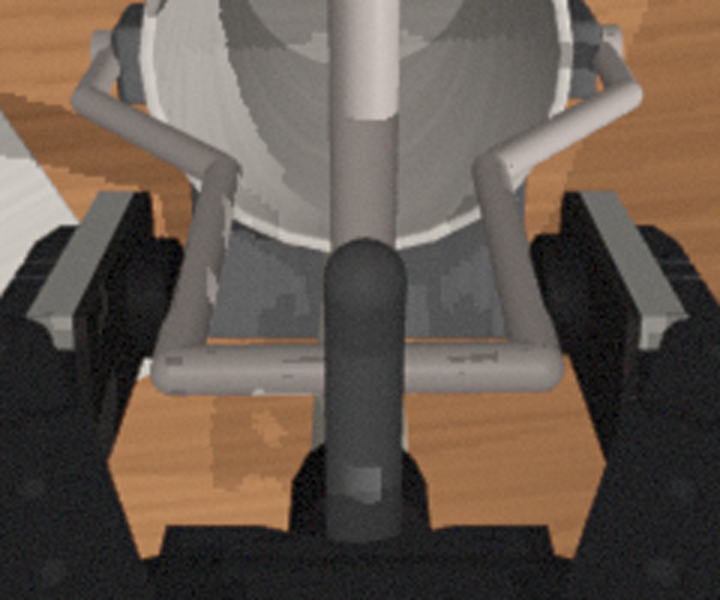

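Call:
send_rows --series '[{"offset":[-2,0,0.1],"rotation":[0,0,0]},{"offset":[-2,0,0.1],"rotation":[0,0,0]},{"offset":[-2,0,0],"rotation":[0,0,0]},{"offset":[0,0,0],"rotation":[0,0,0]},{"offset":[0,0,0],"rotation":[0,0,0]}]'

```text
time: 16.02
position: [0.5821, -0.225, 0.2079]
tcp_rot: [0.174, 3.135, -0.0]
ft_force: [0.4, -0.2, -3.0]
gripper_width: 0.0595
```

Call:
send_rows --series '[{"offset":[-1,0,0],"rotation":[0,0,0]},{"offset":[0,0,0],"rotation":[0,0,0]},{"offset":[0,0,0],"rotation":[0,0,0]}]'

```text
time: 16.27
position: [0.5817, -0.2249, 0.2075]
tcp_rot: [-0.174, -3.136, -0.0]
ft_force: [-0.9, -0.5, -2.3]
gripper_width: 0.0586
```

Call:
send_rows --series '[{"offset":[-1,0,0],"rotation":[0,0,0]},{"offset":[0,0,0],"rotation":[0,0,0]},{"offset":[0,0,0],"rotation":[0,0,0]}]'

```text
time: 16.52
position: [0.5838, -0.2251, 0.2078]
tcp_rot: [0.174, 3.135, 0.0]
ft_force: [1.6, 0.2, -2.6]
gripper_width: 0.0588
```

```bash
python3 - <<'E'
from h import *
for i in range(4):
    s=ctrl.sense();print(s["time"],st(s["position"]),s["ft_force"]);d=ctrl.get_image("wrist")
cv2.imwrite("pics/w17.png",cv2.resize(d["frame"][220:420,200:440,::-1],None,fx=3,fy=3,interpolation=2))
np.savez("w17.npz",**d);W=cloud(d)
print([st(W[v,300]) for v in range(334,350,2)])
E
```

```text
16.5167 [2.000e-01 3.000e-01 2.078e+02] [ 1.59845983  0.22128895 -2.61671203]
16.5667 [  0.3   0.3 207.9] [ 1.46996462 -0.19447632 -3.12538082]
16.6167 [  0.3   0.3 207.9] [ 1.69101631  0.11113997 -2.57796533]
16.6667 [2.000e-01 3.000e-01 2.079e+02] [ 1.29785891 -0.51460855 -3.25112572]
[array([ -3.3,  -7.2, 243.5]), array([ -3. ,  -7.2, 244.4]), array([ -1.9,  -7.2, 243.8]), array([ -1.6,  -7.2, 244.6]), array([ -0.7,  -7.2, 244.4]), array([  0.3,  -7.2, 244.3]), array([  0.8,  -7.2, 244.7]), array([168.6, -22.1,   0.4])]
```

View pics/w17.png

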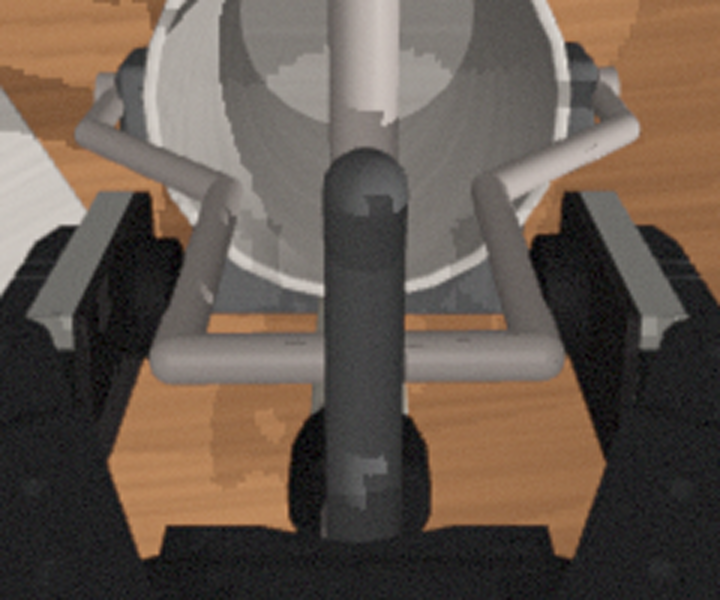

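Call:
send_rows --series '[{"offset":[-1,0,0],"rotation":[0,0,0]},{"offset":[0,0,0],"rotation":[0,0,0]},{"offset":[0,0,0],"rotation":[0,0,0]}]'

```text
time: 16.97
position: [0.584, -0.2252, 0.2076]
tcp_rot: [-0.174, -3.136, -0.0]
ft_force: [-0.8, -0.4, -3.2]
gripper_width: 0.0588
```

Call:
send_rows --series '[{"offset":[-1,0,0],"rotation":[0,0,0]},{"offset":[0,0,0],"rotation":[0,0,0]},{"offset":[0,0,0],"rotation":[0,0,0]}]'

```text
time: 17.22
position: [0.5853, -0.2253, 0.2077]
tcp_rot: [0.174, 3.136, -0.0]
ft_force: [-0.0, -0.7, -2.5]
gripper_width: 0.0596
```

```bash
python3 - <<'E'
from h import *
for i in range(4):
    s=ctrl.sense();print(s["time"],st(s["position"]),s["ft_force"]);d=ctrl.get_image("wrist")
np.savez("w18.npz",**d);W=cloud(d)
print([st(W[v,300]) for v in range(334,350,2)])
E
```

```text
17.2167 [  1.8   0.3 207.7] [-0.03917898 -0.71697124 -2.53908104]
17.2667 [  1.8   0.3 207.7] [ 0.3472687   0.63586692 -3.43665209]
17.3167 [  1.7   0.3 207.7] [-0.52007769 -0.24105284 -2.91625178]
17.3667 [  1.7   0.3 207.7] [-0.64837544 -0.54198998 -3.10607479]
[array([ -1.3,  -7.3, 242.5]), array([ -1. ,  -7.2, 243.4]), array([ 1.00e-01, -7.30e+00,  2.43e+02]), array([ 2.000e-01, -7.200e+00,  2.441e+02]), array([  1. ,  -7.2, 244.1]), array([  1.8,  -7.2, 244.1]), array([  2.2,  -7.2, 244.6]), array([169.3, -22.1,   0.7])]
```

Call:
send_rows --series '[{"offset":[-1,0,0],"rotation":[0,0,0]},{"offset":[0,0,0],"rotation":[0,0,0]},{"offset":[0,0,0],"rotation":[0,0,0]}]'

```text
time: 17.67
position: [0.586, -0.2254, 0.2076]
tcp_rot: [-0.174, -3.136, -0.0]
ft_force: [-1.2, 0.8, -2.0]
gripper_width: 0.0589
```

Call:
send_rows --series '[{"offset":[-1,0,0],"rotation":[0,0,0]},{"offset":[0,0,0],"rotation":[0,0,0]},{"offset":[0,0,0],"rotation":[0,0,0]}]'

```text
time: 17.92
position: [0.5868, -0.2255, 0.2075]
tcp_rot: [-0.174, -3.136, -0.0]
ft_force: [-3.1, 0.7, -2.7]
gripper_width: 0.0589
```

```bash
python3 - <<'E'
from h import *
for i in range(4):
    s=ctrl.sense();print(s["time"],st(s["position"]),s["ft_force"]);d=ctrl.get_image("wrist")
np.savez("w18.npz",**d);W=cloud(d)
print([st(W[v,300]) for v in range(334,350,2)])
E
```

```text
17.9167 [  3.3   0.3 207.5] [-3.122146    0.67844039 -2.66713927]
17.9667 [  3.4   0.3 207.5] [-3.03090436  0.06386452 -3.00520949]
18.0167 [  3.4   0.3 207.5] [-1.35466692  0.42448193 -2.26355616]
18.0667 [  3.3   0.3 207.5] [-2.30202439  0.23499832 -2.60196395]
[array([-2.000e-01, -7.200e+00,  2.433e+02]), array([  0.7,  -7.2, 243.2]), array([  1.1,  -7.2, 243.7]), array([  1.5,  -7.2, 244.4]), array([  3. ,  -7.2, 243.4]), array([  3.6,  -7.2, 243.6]), array([ 1.684e+02, -2.200e+01, -1.000e-01]), array([171. , -22.1,  -0. ])]
```

Call:
send_rows --series '[{"offset":[1,0,0.7],"rotation":[0,0,0]},{"offset":[0,0,0.7],"rotation":[0,0,0]},{"offset":[0,0,0.7],"rotation":[0,0,0]},{"offset":[0,0,0.5],"rotation":[0,0,0]},{"offset":[0,0,0],"rotation":[0,0,0]}]'

```text
time: 18.53
position: [0.5864, -0.2255, 0.2057]
tcp_rot: [0.174, 3.136, -0.001]
ft_force: [-1.3, 1.2, -0.5]
gripper_width: 0.0588
```

```bash
python3 - <<'E'
from h import *
for i in range(6):
    s=ctrl.sense();print(s["time"],st(s["position"]),s["ft_force"]);d=ctrl.get_image("wrist")
np.savez("w19.npz",**d);W=cloud(d)
print([st(W[v,300]) for v in range(334,350,2)])
cv2.imwrite("pics/w19.png",d["frame"][:,:,::-1])
E
```

```text
18.5333 [2.900e+00 2.000e-01 2.057e+02] [-1.33902673  1.20337539 -0.47125557]
18.5833 [2.900e+00 2.000e-01 2.057e+02] [-1.57236636  0.34010804  1.06226691]
18.6333 [2.900e+00 2.000e-01 2.056e+02] [-1.79934271  0.30251338  0.58232171]
18.6833 [2.800e+00 2.000e-01 2.056e+02] [-1.2524122   0.32345774  0.90603742]
18.7333 [2.900e+00 2.000e-01 2.056e+02] [-1.70486285 -0.01163977  0.5268976 ]
18.7833 [2.800e+00 2.000e-01 2.055e+02] [-2.05433033  0.43747796  0.6315106 ]
[array([ -0.5,  -7.3, 240.9]), array([  0.4,  -7.3, 240.8]), array([  1.2,  -7.3, 240.8]), array([  1.3,  -7.2, 241.9]), array([  2.1,  -7.2, 242. ]), array([  2.9,  -7.3, 241.8]), array([  3.9,  -7.3, 241.7]), array([169. , -22. ,   0.9])]
```

View pics/w19.png

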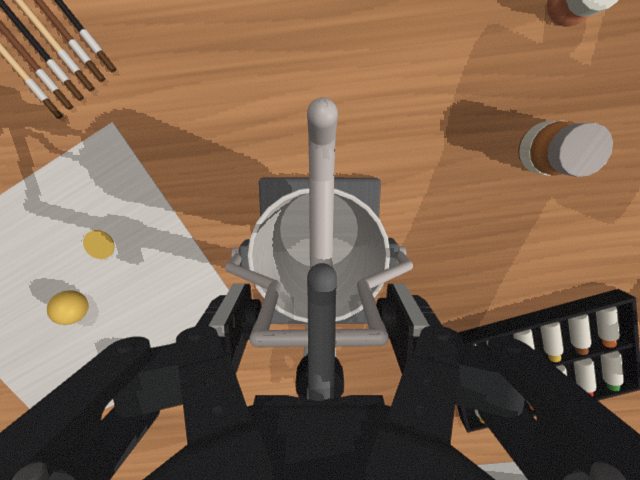

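Call:
send_rows --series '[{"offset":[0,0,0],"rotation":[0,0,0]},{"offset":[0,0,0],"rotation":[0,0,0]},{"offset":[0,0,0],"rotation":[0,0,0]},{"offset":[0,0,0],"rotation":[0,0,0]}]' --claw 0.78

```text
time: 19.17
position: [0.5864, -0.2255, 0.2051]
tcp_rot: [0.174, 3.136, -0.0]
ft_force: [0.3, -0.6, 0.5]
gripper_width: 0.0664
```

Call:
send_rows --series '[{"offset":[0,0,0],"rotation":[0,0,0]},{"offset":[0,0,0],"rotation":[0,0,0]},{"offset":[0,0,0],"rotation":[0,0,0]},{"offset":[0,0,0],"rotation":[0,0,0]},{"offset":[0,0,0],"rotation":[0,0,0]}]' --claw 1

```text
time: 19.58
position: [0.5861, -0.2254, 0.2051]
tcp_rot: [0.174, 3.137, 0.0]
ft_force: [-0.0, 0.7, -0.2]
gripper_width: 0.0852
```

```bash
python3 - <<'E'
from h import *
for i in range(2):
    s=ctrl.sense();print(s["time"],st(s["position"]),s["ft_force"],s["gripper_width"]);d=ctrl.get_image("wrist")
np.savez("w20.npz",**d);W=cloud(d)
print([st(W[v,300]) for v in range(334,350,2)])
cv2.imwrite("pics/w20.png",d["frame"][:,:,::-1])
E
```

```text
19.5833 [  2.6   0.3 205.1] [-0.03421616  0.7051853  -0.23699498] 0.08519323621754475
19.6333 [  2.6   0.3 205.1] [0.4925047  0.39095931 0.24105673] 0.08542987414686642
[array([ -0.5,  -7.2, 240.2]), array([ -0.4,  -7.2, 241.3]), array([  0.9,  -7.2, 240.6]), array([  0.4,  -7.1, 242.5]), array([  0.8,  -7.1, 243.2]), array([  2.3,  -7.2, 242.1]), array([  3.2,  -7.2, 242. ]), array([168.4, -21.9,   0.7])]
```

View pics/w20.png

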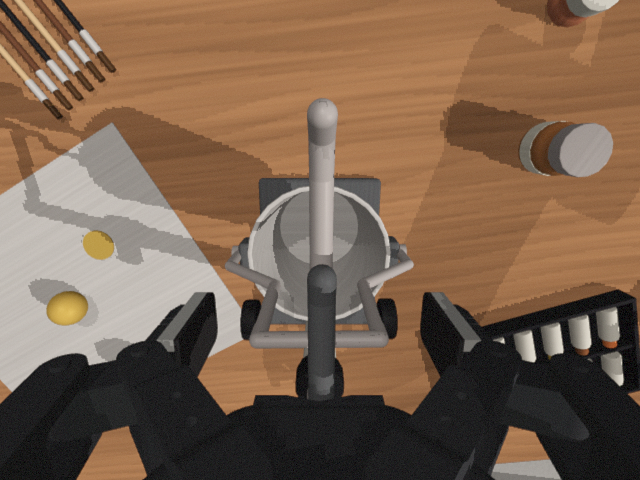

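The pail is released and hangs; both pads are clear of the buttons at (250,320) and (388,320). Retreating straight up.

Call:
send_rows --series '[{"offset":[0,0,-6],"rotation":[0,0,0]},{"offset":[0,0,-12],"rotation":[0,0,0]},{"offset":[0,0,-20],"rotation":[0,0,0]},{"offset":[0,0,-20],"rotation":[0,0,0]},{"offset":[0,0,-20],"rotation":[0,0,0]}]'

```text
time: 20.1
position: [0.5859, -0.2253, 0.2842]
tcp_rot: [-0.174, -3.137, -0.0]
ft_force: [0.2, 0.1, -0.7]
gripper_width: 0.0853
```

Call:
send_rows --series '[{"offset":[0,0,-20],"rotation":[0,0,0]},{"offset":[0,0,-15],"rotation":[0,0,0]},{"offset":[0,0,-8],"rotation":[0,0,0]},{"offset":[0,0,0],"rotation":[0,0,0]},{"offset":[0,0,0],"rotation":[0,0,0]}]'

```text
time: 20.52
position: [0.5865, -0.2256, 0.327]
tcp_rot: [0.174, 3.135, -0.001]
ft_force: [-0.1, -0.7, -0.2]
gripper_width: 0.0853
```

```bash
python3 - <<'E'
from h import *
s=ctrl.sense();print(s["time"],st(s["position"]),s["ft_force"],s["gripper_width"])
d=ctrl.get_image("wrist");np.savez("w21.npz",**d);cv2.imwrite("pics/w21.png",d["frame"][:,:,::-1])
for i in range(6): e=ctrl.get_image("side")
np.savez("s21.npz",**e);cv2.imwrite("pics/s21.png",cv2.resize(e["frame"][100:240,220:370,::-1],None,fx=4.2,fy=4.2,interpolation=2))
d2=ctrl.get_image("wrist")
print("wrist change",np.abs(d["frame"].astype(int)-d2["frame"]).mean())
E
```

```text
20.5167 [3.00e+00 1.00e-01 3.27e+02] [-0.13539522 -0.70403169 -0.22121633] 0.08534510331029568
wrist change 5.6253059895833335
```

View pics/w21.png

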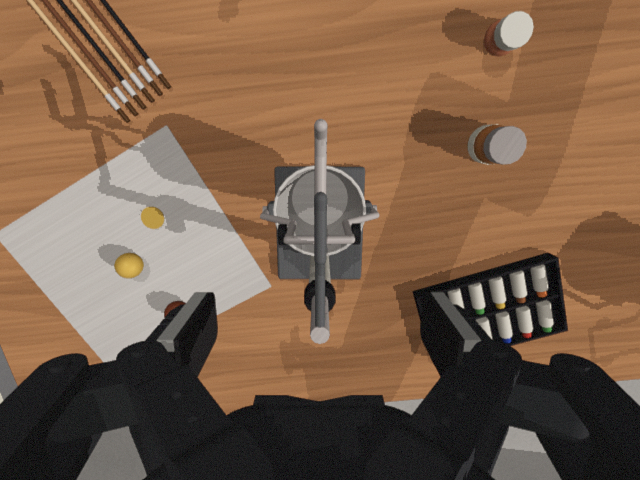

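View pics/s21.png

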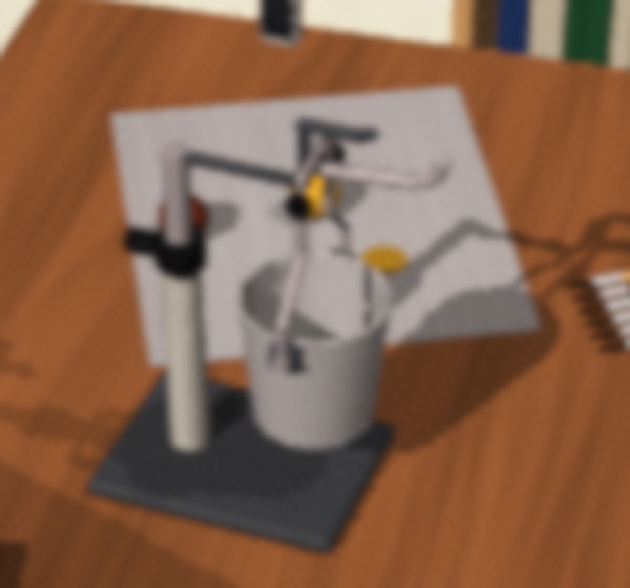

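Call:
send_rows --series '[{"offset":[0,0,0],"rotation":[0,0,0]},{"offset":[0,0,0],"rotation":[0,0,0]},{"offset":[0,0,0],"rotation":[0,0,0]},{"offset":[0,0,0],"rotation":[0,0,0]},{"offset":[0,0,0],"rotation":[0,0,0]}]'

```text
time: 21.33
position: [0.5861, -0.2254, 0.3262]
tcp_rot: [0.174, 3.137, -0.0]
ft_force: [-0.4, 0.8, -0.3]
gripper_width: 0.0854
```

```bash
python3 - <<'E'
from h import *
fs=[ctrl.get_image("wrist") for i in range(4)]
for d in fs:
    W=cloud(d);m=(W[...,2]>.232)&(W[...,2]<.247);xy=np.stack([(W[...,:2]-O)@ex,(W[...,:2]-O)@ey],-1)*1e3
    k=m&(np.abs(xy[...,0])<20)&(np.abs(xy[...,1])<24)&(np.abs(xy[...,1])>6)
    r=(np.abs(W[...,2]-.1435)<.004)&(np.abs(xy[...,0])<60)&(np.abs(xy[...,1])<60)
    print("bar",k.sum(),np.median(xy[k],0),np.median(W[k][:,2]), "y",xy[k][:,1].min(),xy[k][:,1].max(),"rim",r.sum(),np.mean(xy[r],0),np.median(W[r][:,2]))
E
```

```text
bar 456 [ 1.14975714 -6.53887701] 0.24174845349657284 y -23.898436037334122 23.915579464603915 rim 895 [-0.35799526  0.3282289 ] 0.14391769456485476
bar 456 [ 1.18406708 -6.52064249] 0.2417685733647017 y -23.972981137449725 23.89884805735997 rim 890 [-0.19677811  0.67759263] 0.14394838091237297
bar 461 [ 1.15896816 -6.54169093] 0.24174807155460726 y -23.96468491022994 23.946881069948155 rim 894 [-0.34753387  0.39236414] 0.14394547419866513
bar 457 [ 1.17889056 -6.54046691] 0.24176426141137985 y -23.836060026367722 23.985109174205196 rim 903 [0.03957673 0.39923388] 0.14386213266015013
```

```bash
python3 - <<'E'
from cell import ctrl
print(ctrl.finish_job())
E
```

```text
the job is handed in; nothing more can be done
None
```

The smallest pail hangs by its bail's top bar on the dark steel stand, home under the guard finger, and I handed the job in. No verdict was reported.

I gripped the bail by its swivel buttons and swung it upright with the pail standing on the table. The last look there put the bar above the hinge within 2 mm and about 0.18 m high, held well over 0.2 s. I then re-gripped about 5 mm nearer the fingertips to clear the guard. I lifted the pail, let the bar down into the mouth and slid it back until the hook's back pushed at about 2 N. I opened the fingers once the pail's weight was off the arm and retreated straight up.

Last checks before handing in, about 21 s into the 72 s allowed:

| Check | Measured | Required |
|---|---|---|
| Bar along the hook | x ≈ +1 mm in the stand frame | -8 to +6 mm |
| Bar off centre | under 1 mm | within 15 mm |
| Sprung arm pressed down | about 3.4 mm, inferred from bar height | over 1.2 mm |
| Pail underside above table | about 59 mm | over 15 mm |
| Motion | none in four successive pictures | slower than 60 mm/s |
| Gripper | open, about 85 mm above the pail, no contact force | touching nothing |

- **Force on the stand:** I read it only at the wrist, and it stayed near 5 N or less throughout, against the 15 N limit.
- **Measurements that disagreed:** one early two-view fix on the guard's end was about 28 mm off because I picked a wrong pixel. I dropped it, and later wrist-camera depth gave the guard end within about 3 mm of the expected place.
- **Bystanders:** the tray, pot and jar look undisturbed in the pictures, but I did not re-measure their positions.

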